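Put the big-end caps back with their own connecting rods

TASK

The four connecting rods are back from cleaning and their big-end caps got mixed up on the bench. Lay each cap flat against the open big end of the rod with the same paint mark, flat faces closed up squarely so that the two halves make a full circle again, and let go. Leave the rods lying where they are, and do not push or knock over the two pistons standing there.

Things in the scene. Friction and masses are not known exactly. Their poses are not given: they have to be found in the camera images.
- rod_red: connecting rod, red paint dab (21 x 19 mm) on top of its +y big-end shoulder; loose, flat, 0.85 kg. Origin: at bench level on the axis of its half bore (radius 30 mm), which opens to -x, towards the robot. +x runs along the rod to the small eye at x = 165 mm, z up. Big end 100 mm wide (y), 32 mm high; its 2 flat faces, |y| 30 to 50 mm, lie at x = +1 mm.
- rod_yellow: connecting rod, yellow paint dab (21 x 19 mm) on top of its +y big-end shoulder; loose, flat, 0.85 kg. Origin: at bench level on the axis of its half bore (radius 30 mm), which opens to -x, towards the robot. +x runs along the rod to the small eye at x = 165 mm, z up. Big end 100 mm wide (y), 32 mm high; its 2 flat faces, |y| 30 to 50 mm, lie at x = +1 mm.
- rod_blue: connecting rod, blue paint dab (21 x 19 mm) on top of its +y big-end shoulder; loose, flat, 0.85 kg. Origin: at bench level on the axis of its half bore (radius 30 mm), which opens to -x, towards the robot. +x runs along the rod to the small eye at x = 165 mm, z up. Big end 100 mm wide (y), 32 mm high; its 2 flat faces, |y| 30 to 50 mm, lie at x = +1 mm.
- rod_green: connecting rod, green paint dab (21 x 19 mm) on top of its +y big-end shoulder; loose, flat, 0.85 kg. Origin: at bench level on the axis of its half bore (radius 30 mm), which opens to -x, towards the robot. +x runs along the rod to the small eye at x = 165 mm, z up. Big end 100 mm wide (y), 32 mm high; its 2 flat faces, |y| 30 to 50 mm, lie at x = +1 mm.
- cap_red: loose big-end cap, red dab on top of its +y shoulder; flat, 0.2 to 0.36 kg. 100 mm wide (y), 32 high. Origin: at bench level on the axis of its half bore (radius 30 mm, open to +x), not in the metal. Flat faces at x = -1 mm; arch at y = 0 is metal from x = -30 to -50 mm (outer pad 26 mm wide): grip it there along x. Closed up: its frame coincides with the rod's (faces then 2 mm apart).
- cap_yellow: loose big-end cap, yellow dab on top of its +y shoulder; flat, 0.2 to 0.36 kg. 100 mm wide (y), 32 high. Origin: at bench level on the axis of its half bore (radius 30 mm, open to +x), not in the metal. Flat faces at x = -1 mm; arch at y = 0 is metal from x = -30 to -50 mm (outer pad 26 mm wide): grip it there along x. Closed up: its frame coincides with the rod's (faces then 2 mm apart).
- cap_blue: loose big-end cap, blue dab on top of its +y shoulder; flat, 0.2 to 0.36 kg. 100 mm wide (y), 32 high. Origin: at bench level on the axis of its half bore (radius 30 mm, open to +x), not in the metal. Flat faces at x = -1 mm; arch at y = 0 is metal from x = -30 to -50 mm (outer pad 26 mm wide): grip it there along x. Closed up: its frame coincides with the rod's (faces then 2 mm apart).
- cap_green: loose big-end cap, green dab on top of its +y shoulder; flat, 0.2 to 0.36 kg. 100 mm wide (y), 32 high. Origin: at bench level on the axis of its half bore (radius 30 mm, open to +x), not in the metal. Flat faces at x = -1 mm; arch at y = 0 is metal from x = -30 to -50 mm (outer pad 26 mm wide): grip it there along x. Closed up: its frame coincides with the rod's (faces then 2 mm apart).
- piston_a: new aluminium piston standing on its skirt, crown up, loose, in the row with the caps: 92 mm across, 76 mm high, 0.42 kg. Origin: centre of its underside; z up. Not to be handled.
- piston_b: new aluminium piston standing on its skirt, crown up, loose, to the left of the rods: 92 mm across, 76 mm high, 0.42 kg. Origin: centre of its underside; z up. Not to be handled.
Not all that is in view belongs to the job. Leave any turquoise look-alike of the rod_red alone.

How it is judged:
By the outcome, as a careful person would: the job done as asked, in the order asked, and still so for the second after the job is handed in, with the robot touching nothing.
It also fails if it takes over 115 s, if anything falls off the work surface, if the arm or the gripper's body presses on something with over 40 N, if the wrist force passes 120 N, or if a joint passes its speed limit or range.

ROBOT

A 6-joint arm with a two-finger parallel gripper is mounted at the origin on the work surface. World frame = base frame: x ahead of the robot, y to its left, z up, the work surface at z = 0. Lengths are in m, angles in rad, forces in N, time in s.
With the tool pointing down it reaches from about 0.275 to 0.725 m from the base axis. Payload 5.6 kg.
Tool frame: the origin (TCP) lies midway between the tips of the shut fingers; the grasp point (between the pads) lies behind it (bot.tcp_to_grasp is the z of the grasp point in the tool frame, in m); z points along the fingers, y is the direction in which the jaws open and shut (so a half turn about z gives the same grasp; the last joint's range is limited). The gripper opens to 85 mm and grips with 20 to 120 N. Pads are 22 mm wide; open, the fingers measure 114 mm over their backs; the gripper's body (76 mm by 85 mm) begins 54 mm behind the grasp point. The pads swing forward as they close: fully open they stand 13 mm farther back than shut.
Start: joints at [1.495, 0.255, 0.108, 0, -1.424, -0.285], TCP at [0.194, 0.515, 0.231] pointing down, gripper open.
Joint ranges: [-2.95, 2.95], [-1.21, 1.97], [-1.09, 1.5], [-2.87, 1.71], [-2.94, -0.07], [-3.05, 3.05]. Speed limits (rad/s): [2.57, 2.57, 3.14, 3.14, 3.14, 3.14].

INTERFACE

Orientations are given as a 3x3 rotation matrix whose columns are the frame's x, y, z axes.
In Python, from rig import sensors, viewer, job_done, nets, bot gives the robot as it stands.
- The arm moves only by the tool drive_tool, never from a script. Its argument "targets" is a list of rows, each a list of 7 numbers: the shift along the world's x, y, z in cm, then the turn, a rotation vector about the world's x, y, z in rad, then the closure, from 0 (fully open) to 1 (shut). A call has 1 to 12 rows; each row shifts and turns the commanded pose from where the row before left it; what a row does not reach is not made up. A row lasts 1/8 s, in which the tool goes at most 62.5 mm and 10.7 degrees, less where a joint would pass 70% of its speed; a pose out of reach is approached as far as the arm can. A call is refused whole if a number of a shift passes 6.25 or a number of a turn 0.188, either way. A call with a gripper value outside its range is refused whole. The fingers move at their own pace and stop on an object; the grip force is fixed at half the most. Time passes only in rows, so rows that do not move let the fingers close. It gives the time, the measured TCP pose, the force and the opening at its end, in the units of the state.
- sensors.state(): the state, without advancing time (a new reading comes with each control period).
- viewer.read_camera(name): name is "scene" or "side" or "wrist"; returns a dict with "frame" (480x640x3 uint8, red, green, blue), "range_z" (480x640 float32, m along the optical axis (not along the pixel's ray), 0 where there is no reading), "fx", "fy", "cx", "cy" (pixels), "k1" (the pictures are not rectified: a ray, as slopes to the right and down, at radius r is drawn at 1 + k1 r^2 times it, then the intrinsics apply), "pose" (4x4, takes a point from camera to world coordinates). Camera axes: x right, y down, z forward; pixel columns grow to the right and rows downward; lengths in m; the calibration is good to about 2 mm. A picture is of the moment at which its call begins.
- job_done(): hands the job in, once; it reports no verdict.
Trained networks look in the newest picture that a camera, given by its name, has taken for a name from the list of things; names that differ only in an ending like _2 or _b are one class to them, and where a whole thing is asked for, a point or a joint stands for the part that bears it (a point fixed in the world has none). Each returns a list of dicts, best first, with "p" (0 to 1); they miss things now and then, are a little off and sometimes report something else, mostly with a low value. They report only what shows in the picture. A call takes as long as a camera call. They do not tell look-alikes from the thing itself.
- nets.look_for(label, camera): "extent" ([left, top, width, height] in pixels, round what is visible of it).
The state is a dict: "time_s": time; "joint_pos": joint angles; "qvel": joint speeds; "joint_efforts": joint torques, N m; "ee_pos": TCP position; "orientation": TCP orientation; "wrist_force": force on the tool from outside, world axes, zero at the start; "wrist_torque": the same for the moment, N m; "gripper_width": opening from 0.0 (shut) to 1.0 (fully open).
Only numpy, scipy, OpenCV 4.12 (cv2) and the standard library are available. Lean on these libraries where they do the work, as an engineer would, in place of code of your own. Each camera call takes 0.05 s, during which the arm holds its last target.

## Working session

There is one attempt and no reset: what is moved stays moved. The work goes in short steps, Python scripts to look and compute and a tool call to move; the robot and the scene stay as the last step left them, time stands still between calls to the robot, and variables do not carry over. Pictures are saved under pics/ and viewed, and the job is handed in when it is done.

Besides the shell and the picture viewer there is one more tool, called after "Request:" by a JSON object that holds its "fn" and its "kwargs", one argument or row to a line. drive_tool: Moves the arm, as the interface text tells. Its arguments: {"type":"object","properties":{"targets":{"type":"array"}},"required":["targets"]}

```bash
ls; mkdir -p pics; python3 - <<'E'
from rig import sensors, viewer, bot
import cv2
print(sensors.state()); print([a for a in dir(bot) if a[0]!='_'], bot.tcp_to_grasp)
for n in ("scene","side","wrist"):
    c=viewer.read_camera(n); cv2.imwrite(f"pics/{n}0.png",c["frame"][:,:,::-1])
    print(n,c["fx"],c["cx"],c["cy"],c["k1"],c["pose"].round(3).tolist())
E
```

```text
pics
{'time_s': 0.0, 'joint_pos': array([ 1.49460194e+00,  2.55769579e-01,  1.07020490e-01, -4.55135874e-04,
       -1.42390344e+00, -2.84595776e-01]), 'qvel': array([-0.00010339,  0.00169491, -0.00080254, -0.00113849,  0.00107192,
       -0.00107906]), 'joint_efforts': array([-5.05977623e-04, -3.86627054e+01,  2.37941658e+01,  5.36524370e+00,
       -6.19527287e-03, -1.04380828e-05]), 'ee_pos': array([0.19393729, 0.51415255, 0.23039319]), 'orientation': array([[ 9.35594537e-01, -3.53075791e-01, -5.90222251e-04],
       [-3.53076273e-01, -9.35592778e-01, -1.81652932e-03],
       [ 8.91648507e-05,  1.90792838e-03, -9.99998176e-01]]), 'wrist_force': array([-0.77789247,  0.29515683, -0.59470487]), 'wrist_torque': array([0.03262703, 0.03392575, 0.01150092]), 'gripper_width': 1.0014509833392962}
['PlanningError', 'tcp_to_grasp'] -0.0187
scene 586.7081034286557 321.5358656600705 248.47123837219155 -0.058358245370108884 [[0.296, 0.598, -0.745, 1.399], [0.955, -0.192, 0.225, -0.239], [-0.009, -0.778, -0.628, 0.805], [0.0, 0.0, 0.0, 1.0]]
side 509.6653608497718 325.8732449077375 239.43004880442788 -0.1091256028772734 [[0.924, -0.275, 0.264, 0.218], [-0.381, -0.629, 0.678, -0.666], [-0.02, -0.727, -0.686, 0.725], [0.0, 0.0, 0.0, 1.0]]
wrist 379.9214530858088 322.1839594410841 236.58863523805616 -0.08360155971627327 [[-0.353, -0.902, -0.249, 0.257], [-0.936, 0.34, 0.092, 0.49], [0.002, 0.265, -0.964, 0.374], [0.0, 0.0, 0.0, 1.0]]
```

View pics/scene0.png

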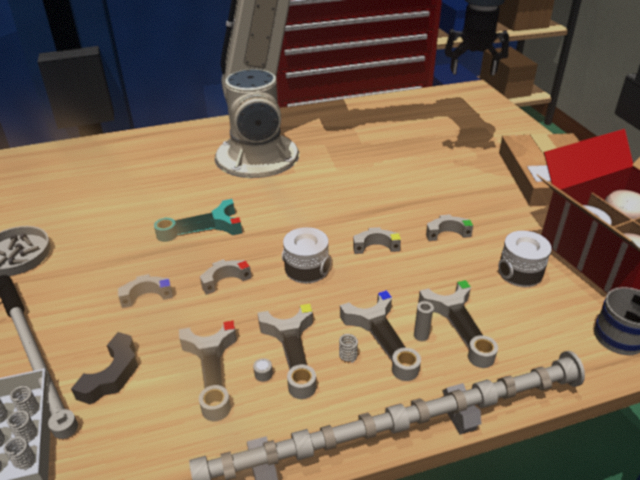

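View pics/side0.png

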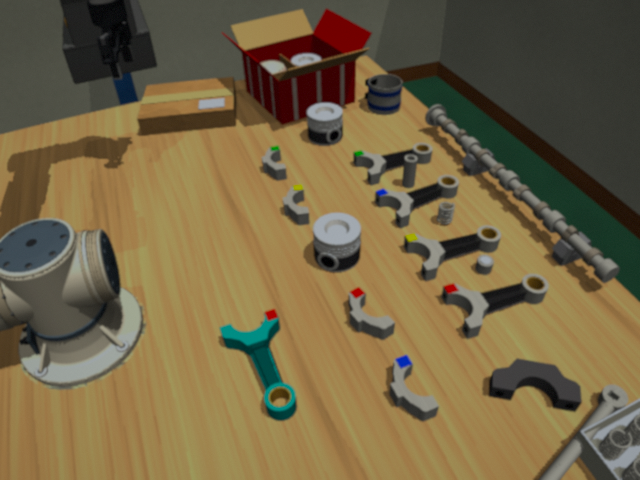

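View pics/wrist0.png

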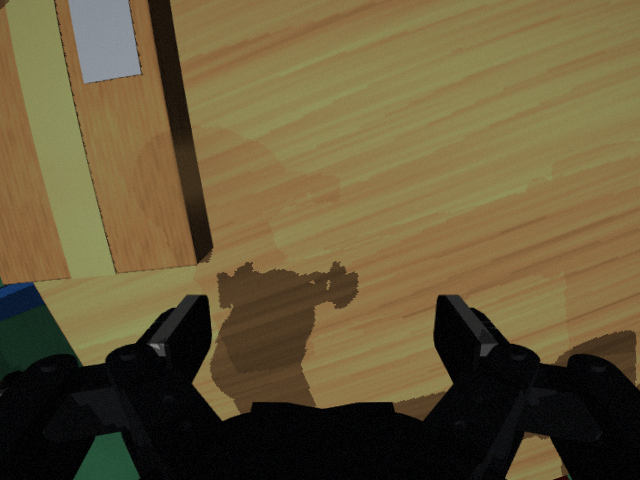

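The scene picture shows the rods red (210,350), yellow (290,340), blue (375,330) and green (455,315). The caps are blue (147,290), red (226,275), yellow (377,240) and green (450,228), with the pistons at (306,255) and (525,258). The turquoise decoy is at (200,220). The wrist camera only sees the cardboard box and the bench so far.

```bash
cat > h.py <<'E'
import numpy as np, cv2
def K(c): return np.array([[c["fx"],0,c["cx"]],[0,c["fy"],c["cy"]],[0,0,1.]])
def slopes(c,uv):
    uv=np.asarray(uv,float).reshape(-1,2)
    xd=(uv-[c["cx"],c["cy"]])/[c["fx"],c["fy"]]
    x=xd.copy()
    for _ in range(20): x=xd/(1+c["k1"]*(x**2).sum(1,keepdims=True))
    return x
def cloud(c):
    v,u=np.mgrid[:480,:640]; s=slopes(c,np.stack([u.ravel(),v.ravel()],1))
    z=c["range_z"].ravel()[:,None]
    p=np.hstack([s*z,z])@c["pose"][:3,:3].T+c["pose"][:3,3]
    p[z[:,0]<=0]=np.nan
    return p.reshape(480,640,3)
def atz(c,uv,z):
    s=slopes(c,uv); d=np.hstack([s,np.ones((len(s),1))])@c["pose"][:3,:3].T; o=c["pose"][:3,3]
    return o+d*((z-o[2])/d[:,2])[:,None]
def proj(c,P):
    P=np.asarray(P,float).reshape(-1,3)
    q=(P-c["pose"][:3,3])@c["pose"][:3,:3]; s=q[:,:2]/q[:,2:]
    s=s*(1+c["k1"]*(s**2).sum(1,keepdims=True))
    return s*[c["fx"],c["fy"]]+[c["cx"],c["cy"]]
E
python3 - <<'E'
from rig import viewer,nets
from h import *
for n in ("scene","side"):
    c=viewer.read_camera(n); P=cloud(c)
    for l in ["rod_red","rod_yellow","rod_blue","rod_green","cap_red","cap_yellow","cap_blue","cap_green","piston_a"]:
        r=nets.look_for(l,n)
        for d in r:
            x,y,w,h=[int(t) for t in d["extent"]]
            q=P[max(y,0):y+h,max(0,x):x+w].reshape(-1,3); q=q[np.isfinite(q[:,0])]; t=q[(q[:,2]>.022)&(q[:,2]<.1)]
            print(n,l,round(d["p"],2),[x,y,w,h],np.median(t,0).round(3) if len(t) else None, np.percentile(t[:,2],[50,95]).round(3) if len(t) else None)
E
```

```text
scene rod_red 0.77 [178, 325, 54, 96] [ 0.678 -0.238  0.031] [0.031 0.034]
scene rod_red 0.75 [154, 196, 90, 44] [ 0.294 -0.158  0.03 ] [0.03  0.034]
scene rod_yellow 0.73 [260, 303, 57, 95] [ 0.682 -0.094  0.031] [0.031 0.034]
scene rod_blue 0.58 [340, 293, 81, 85] [0.74  0.074 0.031] [0.031 0.047]
scene rod_green 0.94 [418, 279, 78, 86] [0.747 0.212 0.032] [0.032 0.072]
scene rod_green 0.65 [425, 215, 47, 25] [0.476 0.337 0.031] [0.031 0.034]
scene rod_green 0.42 [283, 225, 46, 60] [ 0.523 -0.006  0.068] [0.068 0.077]
scene cap_red 0.79 [198, 259, 54, 35] [ 0.48  -0.174  0.031] [0.031 0.034]
scene cap_yellow 0.83 [350, 226, 53, 25] [0.472 0.168 0.031] [0.031 0.034]
scene cap_blue 0.84 [119, 273, 54, 36] [ 0.479 -0.33   0.031] [0.031 0.034]
scene cap_green 0.87 [425, 216, 45, 25] [0.476 0.335 0.031] [0.031 0.034]
scene piston_a 0.6 [496, 230, 57, 56] [0.661 0.407 0.068] [0.068 0.077]
scene piston_a 0.57 [281, 226, 48, 55] [ 0.523 -0.006  0.068] [0.068 0.077]
side rod_red 0.77 [443, 271, 104, 67] [ 0.668 -0.237  0.032] [0.032 0.034]
side rod_red 0.7 [220, 311, 76, 107] [ 0.286 -0.155  0.032] [0.032 0.035]
side rod_yellow 0.58 [404, 224, 97, 57] [ 0.679 -0.099  0.031] [0.031 0.034]
side rod_blue 0.73 [375, 172, 82, 53] [0.73  0.074 0.032] [0.032 0.043]
side rod_green 0.68 [351, 140, 82, 41] [0.733 0.208 0.033] [0.033 0.074]
side cap_red 0.92 [346, 288, 49, 49] [ 0.477 -0.186  0.032] [0.032 0.034]
side cap_yellow 0.84 [281, 186, 26, 37] [0.467 0.158 0.032] [0.032 0.035]
side cap_blue 0.61 [392, 357, 52, 63] [ 0.476 -0.341  0.032] [0.032 0.035]
side cap_green 0.92 [260, 147, 27, 32] [0.474 0.324 0.033] [0.033 0.035]
side piston_a 0.82 [314, 213, 47, 59] [ 0.492 -0.026  0.071] [0.071 0.078]
side piston_a 0.77 [308, 103, 35, 42] [0.639 0.391 0.068] [0.068 0.078]
```

Request:
{"fn": "drive_tool", "kwargs": {
  "targets": [
    [3.4,-2.6,0.3,0,0,-0.121,0],
    [3.4,-2.6,0.3,0,0,-0.121,0],
    [3.4,-2.6,0.3,0,0,-0.121,0],
    [3.4,-2.6,0.3,0,0,-0.121,0],
    [3.4,-2.6,0.3,0,0,-0.121,0],
    [3.4,-2.6,0.3,0,0,-0.121,0],
    [3.4,-2.6,0.3,0,0,-0.121,0],
    [3.4,-2.6,0.3,0,0,-0.121,0],
    [3.4,-2.6,0.3,0,0,-0.121,0],
    [3.4,-2.6,0.3,0,0,-0.121,0],
    [0,0,0,0,0,0,0],
    [0,0,0,0,0,0,0]
  ]
}}

```text
time_s: 2.65
ee_pos: [0.534, 0.2546, 0.2611]
orientation: [[0.0, -1.0, -0.0], [-1.0, -0.0, 0.0], [-0.0, 0.0, -1.0]]
wrist_force: [0.3, 0.3, 0.1]
gripper_width: 1.001
```

```bash
python3 - <<'E'
from rig import sensors, viewer, bot
import cv2,pickle
s=sensors.state(); print(s["time_s"],s["ee_pos"],s["orientation"].round(3).tolist(),s["joint_pos"].round(3))
c=viewer.read_camera("wrist"); cv2.imwrite(f"pics/wrist1.png",c["frame"][:,:,::-1]); pickle.dump(c,open("w1.pkl","wb"))
print(c["pose"].round(3).tolist())
E
```

```text
2.65 [0.53400236 0.25462133 0.26107076] [[0.0, -1.0, -0.0], [-1.0, -0.0, 0.0], [-0.0, 0.0, -1.0]] [ 0.709  0.334  0.292 -0.    -1.529 -0.709]
[[-1.0, -0.001, -0.0, 0.534], [-0.001, 0.964, 0.266, 0.187], [-0.0, 0.266, -0.964, 0.405], [0.0, 0.0, 0.0, 1.0]]
```

View pics/wrist1.png

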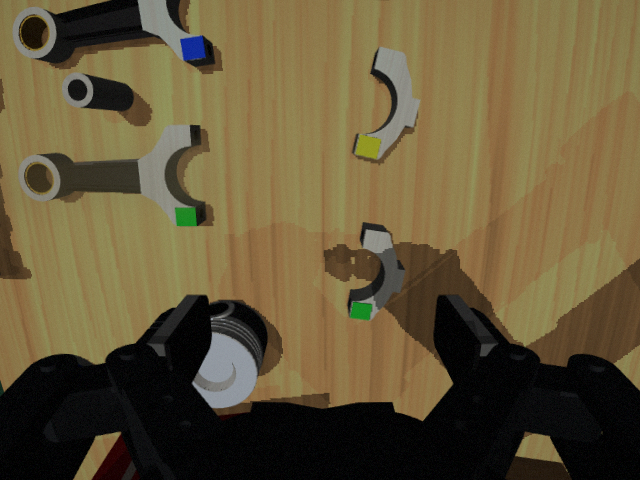

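The wrist picture shows the green rod's big end at (180,175), the green cap at (380,275), the yellow cap at (395,100) and piston_b at (230,350), with the blue rod's end at the top at (185,35). I'll sweep towards -y to get more views.

Request:
{"fn": "drive_tool", "kwargs": {
  "targets": [
    [0,-4,0,0,0,0,0],
    [0,-4,0,0,0,0,0],
    [0,-4,0,0,0,0,0],
    [0,-4,0,0,0,0,0],
    [0,0,0,0,0,0,0],
    [0,0,0,0,0,0,0]
  ]
}}

```text
time_s: 3.45
ee_pos: [0.5338, 0.0954, 0.2615]
orientation: [[0.001, -1.0, 0.0], [-1.0, -0.001, 0.0], [-0.0, -0.0, -1.0]]
wrist_force: [0.9, 0.9, 0.3]
gripper_width: 0.998
```

```bash
cat > snap.py <<'E'
import sys,cv2,pickle
from rig import sensors, viewer
n=sys.argv[1]; cam=sys.argv[2] if len(sys.argv)>2 else "wrist"
c=viewer.read_camera(cam); cv2.imwrite(f"pics/{n}.png",c["frame"][:,:,::-1]); pickle.dump(c,open(n+".pkl","wb"))
s=sensors.state(); print(s["time_s"],s["ee_pos"].round(4))
E
python3 snap.py w2
```

```text
3.5 [0.5339 0.0956 0.2613]
```

Request:
{"fn": "drive_tool", "kwargs": {
  "targets": [
    [0,-4,0,0,0,0,0],
    [0,-4,0,0,0,0,0],
    [0,-4,0,0,0,0,0],
    [0,-4,0,0,0,0,0],
    [0,0,0,0,0,0,0],
    [0,0,0,0,0,0,0]
  ]
}}

```text
time_s: 4.25
ee_pos: [0.5343, -0.0645, 0.2611]
orientation: [[0.001, -1.0, -0.0], [-1.0, -0.001, 0.0], [-0.0, 0.0, -1.0]]
wrist_force: [0.1, 0.5, -0.1]
gripper_width: 1.0
```

```bash
python3 snap.py w3
```

```text
4.3 [ 0.5343 -0.0642  0.2611]
```

Request:
{"fn": "drive_tool", "kwargs": {
  "targets": [
    [0,-4,0,0,0,0,0],
    [0,-4,0,0,0,0,0],
    [0,-4,0,0,0,0,0],
    [0,-3,0,0,0,0,0],
    [0,0,0,0,0,0,0],
    [0,0,0,0,0,0,0]
  ]
}}

```text
time_s: 5.05
ee_pos: [0.5345, -0.2142, 0.2612]
orientation: [[0.001, -1.0, -0.0], [-1.0, -0.001, 0.0], [-0.0, 0.0, -1.0]]
wrist_force: [0.2, 1.4, 0.3]
gripper_width: 0.997
```

```bash
python3 snap.py w4; python3 - <<'E'
import cv2,numpy as np
a=[cv2.imread(f"pics/w{i}.png") for i in (2,3,4)]
cv2.imwrite("pics/m1.png",cv2.resize(np.hstack(a[:2]),(800,300),interpolation=cv2.INTER_AREA))
E
```

```text
5.1 [ 0.5345 -0.2141  0.2613]
```

View pics/m1.png

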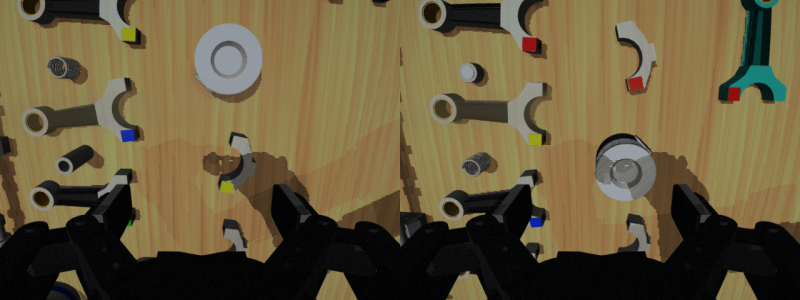

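View pics/w4.png

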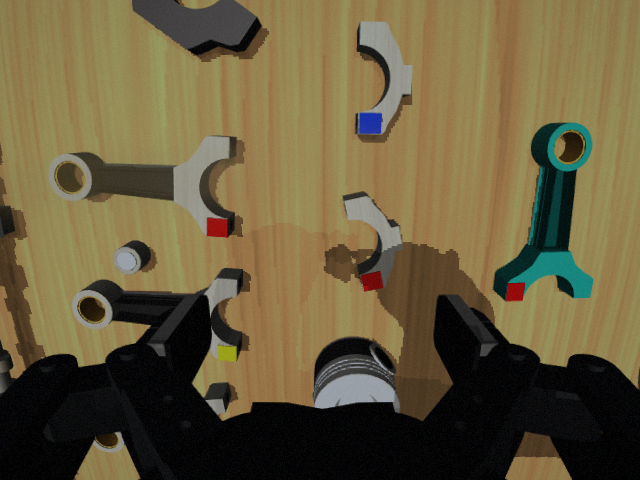

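The pictures show all four caps and rods clearly. In w4 the red rod's end is at (205,185), the blue cap at (385,80) and the red cap at (372,240). Next I fit the poses from the depth contours.

```bash
cat > fit.py <<'E'
import numpy as np, cv2
from h import *
from scipy.spatial import cKDTree
from scipy.optimize import least_squares
def model(kind):
    s=-1 if kind=="cap" else 1
    a=np.arcsin(1/30.); t=np.linspace(np.pi/2+a,3*np.pi/2-a,90); arc=np.c_[30*np.cos(t),30*np.sin(t)]
    l=np.linspace(30,50,22)
    m=[arc,np.c_[-np.ones(22),l],np.c_[-np.ones(22),-l],np.c_[np.linspace(-1,-8,8),50*np.ones(8)],np.c_[np.linspace(-1,-8,8),-50*np.ones(8)]]
    if kind=="cap": m.append(np.c_[-50*np.ones(20),np.linspace(-12,12,20)])
    m=np.vstack(m)/1000.
    m[:,0]*=-s
    return m
HUE={"red":(0,),"yellow":(30,),"green":(60,),"blue":(118,)}
def blobs(c,col):
    P=cloud(c); hsv=cv2.cvtColor(c["frame"],cv2.COLOR_RGB2HSV); h=hsv[...,0].astype(int)
    d=np.abs(h-HUE[col][0]); d=np.minimum(d,180-d)
    m=((d<8)&(hsv[...,1]>170)&(hsv[...,2]>70)&(P[...,2]>.02)&(P[...,2]<.045)).astype(np.uint8)
    n,lab,st,_=cv2.connectedComponentsWithStats(m)
    return [(st[i,4],np.median(P[lab==i],0)) for i in range(1,n) if st[i,4]>60]
def boundary(c,zt=.025,top=None,zmax=.04):
    P=cloud(c); z=P[...,2]
    m=((z>zt)&(z<zmax)).astype(np.uint8)
    m=cv2.morphologyEx(m,cv2.MORPH_OPEN,np.ones((2,2),np.uint8))
    cs,_=cv2.findContours(m,cv2.RETR_LIST,cv2.CHAIN_APPROX_NONE)
    uv=np.vstack([k[:,0] for k in cs if len(k)>30]).astype(float)
    return m,uv
def fit(c,kind,dab,htop=.032,yaw0=(-.6,-.4,-.2,0,.2,.4,.6)):
    m,_=boundary(c); 
    # metric raster of mask: rectify onto plane z=htop at 0.5 mm, contour at sub-pixel
    S=.0005; ext=.1; n=int(2*ext/S)
    gx,gy=np.meshgrid(np.arange(n)*S-ext+dab[0],np.arange(n)*S-ext+dab[1])
    uv=proj(c,np.c_[gx.ravel(),gy.ravel(),np.full(gx.size,htop)]).astype(np.float32)
    r=cv2.remap(m.astype(np.float32),uv[:,0].reshape(n,n),uv[:,1].reshape(n,n),cv2.INTER_LINEAR)
    r=cv2.GaussianBlur(r,(0,0),1.5)
    cs,_=cv2.findContours((r>.5).astype(np.uint8),cv2.RETR_LIST,cv2.CHAIN_APPROX_NONE)
    B=np.vstack([k[:,0] for k in cs])*S-ext+np.array(dab[:2])
    t=cKDTree(B); M=model(kind)
    best=None
    dl=np.array([-.0095 if kind=="cap" else .0095,.0395])
    def R(a): return np.array([[np.cos(a),-np.sin(a)],[np.sin(a),np.cos(a)]])
    for a0 in yaw0:
        p0=np.array([*(np.array(dab[:2])-R(a0)@dl),a0])
        f=lambda p: t.query(M@R(p[2]).T+p[:2])[0]*1000
        p=p0
        for sc in (5,2,1):
            q=least_squares(lambda x:f([x[0]/1000,x[1]/1000,x[2]/30]),[p[0]*1000,p[1]*1000,p[2]*30],loss="soft_l1",f_scale=sc,diff_step=1e-4)
            p=np.array([q.x[0]/1000,q.x[1]/1000,q.x[2]/30])
        e=np.median(f(p)); co=q.cost
        if best is None or co<best[1]: best=(p,co,e,np.mean(f(p)<1.5))
    return best
E
python3 - <<'E'
import pickle
from fit import *
for n in ("w1","w2","w3","w4"):
    c=pickle.load(open(n+".pkl","rb"))
    for col in HUE:
        for a,d in blobs(c,col):
            if d[0]<.4: continue
            kind="cap" if d[0]<.53 else "rod"
            b=fit(c,kind,d)
            print(n,col,kind,a,d.round(4),"->",b[0].round(4),"deg",np.degrees(b[0][2]).round(2),b[1].round(1),b[2].round(2),b[3].round(2))
E
```

```text
w1 yellow cap 409 [0.4902 0.1995 0.0339] -> [ 0.4935  0.1591 -0.2138] deg -12.25 18.2 0.35 0.99
w1 green rod 349 [0.6714 0.2687 0.0337] -> [ 0.657   0.2289 -0.0048] deg -0.27 18.1 0.37 1.0
w1 green cap 292 [0.4923 0.3714 0.0338] -> [ 0.498   0.3298 -0.1459] deg -8.36 37.2 0.51 0.96
w1 blue rod 471 [0.6526 0.1099 0.0339] -> [0.6723 0.0798 1.0326] deg 59.16 572.6 3.82 0.23
w2 yellow rod 463 [ 0.6413 -0.0434  0.0339] -> [ 0.6534 -0.0748  0.8078] deg 46.28 729.4 4.92 0.27
w2 yellow cap 312 [0.4903 0.1994 0.0338] -> [ 0.4934  0.1574 -0.218 ] deg -12.49 39.4 0.62 0.98
w2 blue rod 363 [0.6525 0.1098 0.0338] -> [0.6431 0.0689 0.1076] deg 6.17 24.6 0.49 1.0
w3 red rod 465 [ 0.6413 -0.1892  0.0339] -> [ 0.6527 -0.2258  0.6252] deg 35.82 450.9 2.23 0.39
w3 red cap 426 [ 0.4824 -0.1309  0.0338] -> [ 0.5031 -0.1661  0.2185] deg 12.52 12.2 0.31 1.0
w3 yellow rod 357 [ 0.6409 -0.0437  0.0338] -> [ 0.6245 -0.0823 -0.0781] deg -4.48 22.6 0.46 1.0
w3 blue rod 257 [0.6524 0.1096 0.0338] -> [0.641  0.0677 0.1092] deg 6.26 929.5 1.98 0.4
w4 red rod 369 [ 0.6412 -0.1893  0.0338] -> [ 0.624  -0.2277 -0.0875] deg -5.01 25.5 0.51 0.99
w4 red cap 328 [ 0.4823 -0.1313  0.0338] -> [ 0.5026 -0.1673  0.2209] deg 12.66 34.6 0.55 0.99
w4 yellow rod 268 [ 0.6408 -0.0438  0.0338] -> [ 0.6242 -0.0836 -0.057 ] deg -3.26 61.0 0.75 0.82
w4 blue cap 415 [ 0.4896 -0.2908  0.0337] -> [ 0.5017 -0.3293 -0.0099] deg -0.57 27.0 0.49 1.0
```

```bash
python3 - <<'E'
import pickle
import fit
from fit import *
c=pickle.load(open("w3.pkl","rb")); P=cloud(c)
q=P[(abs(P[...,0]-.45)<.003)&(abs(P[...,1]+.09)<.15)]; 
z=P[...,2]; t=z[(z>.025)&(z<.04)]; print(np.percentile(t,[5,25,50,75,95]).round(4)); t=z[(abs(z)<.01)];print(np.percentile(t,[5,25,50,75,95]).round(4))
ob=fit.boundary
for zt,ht in ((.0295,.0325),):
  fit.boundary=lambda c:ob(c,zt)
  for n in ("w1","w2","w3","w4"):
    c=pickle.load(open(n+".pkl","rb"))
    for col in HUE:
        for a,d in blobs(c,col):
            if d[0]<.4: continue
            kind="cap" if d[0]<.53 else "rod"
            b=fit.fit(c,kind,d,ht)
            if b[1]<70: print(zt,n,col,kind,"->",b[0].round(4),"deg",np.degrees(b[0][2]).round(2),b[1].round(1),b[2].round(2),b[3].round(2))
E
```

```text
[0.0265 0.0318 0.0328 0.0336 0.0346]
[-0.0003  0.0005  0.001   0.0016  0.0026]Traceback (most recent call last):
  File "<stdin>", line 7, in <module>
AttributeError: 'function' object has no attribute 'boundary'
```

```bash
sed -i 's/def fit(c,kind,dab,htop=.032,/def fit(c,kind,dab,htop=.033,/; s/m,_=boundary(c);/m,_=boundary(c,ZT);/; 1i ZT=.0297' fit.py; cat > runfit.py <<'E'
import pickle,sys
from fit import *
for n in sys.argv[1:]:
    c=pickle.load(open(n+".pkl","rb"))
    for col in HUE:
        for a,d in blobs(c,col):
            if d[0]<.4: continue
            kind="cap" if d[0]<.53 else "rod"
            b=fit(c,kind,d)
            if b[1]<70: print(n,col,kind,"->",b[0].round(4),"deg",np.degrees(b[0][2]).round(2),b[1].round(1),b[2].round(2),b[3].round(2))
E
python3 runfit.py w1 w2 w3 w4
```

```text
w1 yellow cap -> [ 0.4931  0.159  -0.2128] deg -12.19 17.6 0.32 0.99
w1 green rod -> [ 0.6584  0.2292 -0.0031] deg -0.18 11.9 0.35 1.0
w1 green cap -> [ 0.4976  0.3309 -0.1501] deg -8.6 22.6 0.39 1.0
w2 yellow cap -> [ 0.4929  0.1583 -0.2168] deg -12.42 15.2 0.33 1.0
w2 blue rod -> [0.6444 0.0692 0.109 ] deg 6.24 17.3 0.38 1.0
w3 red cap -> [ 0.5027 -0.1663  0.2154] deg 12.34 10.0 0.27 1.0
w3 yellow rod -> [ 0.6255 -0.0821 -0.08  ] deg -4.58 13.2 0.34 1.0
w4 red rod -> [ 0.625  -0.2274 -0.0857] deg -4.91 14.8 0.38 1.0
w4 red cap -> [ 0.5022 -0.1668  0.2225] deg 12.75 17.0 0.35 0.99
w4 yellow rod -> [ 0.6254 -0.0823 -0.0692] deg -3.97 54.1 0.55 0.94
w4 blue cap -> [ 0.5013 -0.3296 -0.0134] deg -0.77 15.1 0.33 1.0
```

Request:
{"fn": "drive_tool", "kwargs": {
  "targets": [
    [-1.8,1,-3.5,0,0,0.055,0],
    [-1.8,1,-3.5,0,0,0.055,0],
    [-1.8,1,-3.5,0,0,0.055,0],
    [-1.7,0.9,-3.5,0,0,0.055,0],
    [0,0,0,0,0,0,0],
    [0,0,0,0,0,0,0]
  ]
}}

```text
time_s: 5.85
ee_pos: [0.4649, -0.1763, 0.123]
orientation: [[0.219, -0.976, 0.003], [-0.976, -0.219, -0.001], [0.002, -0.003, -1.0]]
wrist_force: [0.6, 0.2, -0.1]
gripper_width: 1.003
```

```bash
python3 snap.py w5; python3 runfit.py w5
```

```text
5.9 [ 0.4652 -0.1765  0.1231]
w5 red rod -> [ 0.624  -0.2277 -0.0783] deg -4.48 13.8 0.3 0.99
w5 red cap -> [ 0.5025 -0.1672  0.2185] deg 12.52 9.6 0.26 1.0
```

View pics/w5.png

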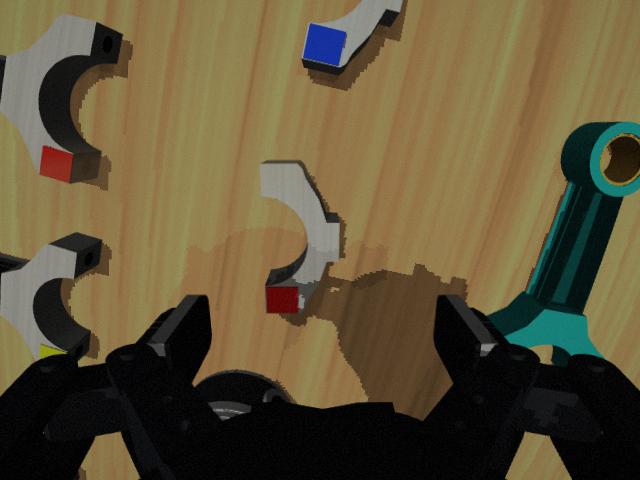

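The red cap is at (300,235), between the fingers, and the decoy is well clear on the right. Now I descend and grip.

Request:
{"fn": "drive_tool", "kwargs": {
  "targets": [
    [-0.2,0.05,-4,0,0,0,0],
    [0,0,-4,0,0,0,0],
    [0,0,-3,0,0,0,0],
    [0,0,-0.8,0,0,0,0],
    [0,0,0,0,0,0,0],
    [0,0,0,0,0,0,1],
    [0,0,0,0,0,0,1],
    [0,0,0,0,0,0,1],
    [0,0,0,0,0,0,1],
    [0,0,0,0,0,0,1]
  ]
}}

```text
time_s: 7.15
ee_pos: [0.4622, -0.176, 0.0043]
orientation: [[0.219, -0.976, 0.002], [-0.976, -0.219, -0.001], [0.001, -0.002, -1.0]]
wrist_force: [-1.3, 1.5, 4.0]
gripper_width: 0.243
```

```bash
python3 snap.py w6; python3 runfit.py w6;python3 -c "
from rig import sensors;s=sensors.state();print(s['wrist_force'],s['gripper_width'],s['joint_pos'].round(2))"
```

```text
7.2 [ 0.4622 -0.176   0.0043]
[-0.50770931  0.53374805  4.44577902] 0.24724653462577587 [-0.05  0.34 -0.4   0.   -0.82  0.27]
```

View pics/w6.png

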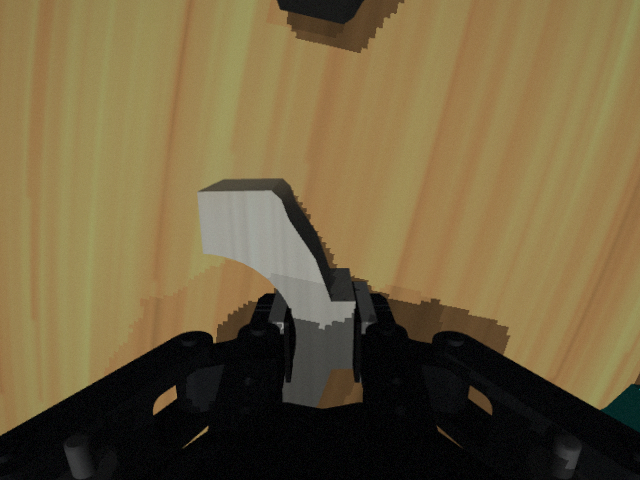

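```bash
cat > held.py <<'E'
import pickle,sys
from fit import *
from rig import sensors
c=pickle.load(open(sys.argv[1]+".pkl","rb")); zt=float(sys.argv[2]) if len(sys.argv)>2 else .033
q=atz(c,[(199,192),(203,253),(200,205),(202,240)],zt)
s=sensors.state(); R=s["orientation"]; e=s["ee_pos"]
print("tool frame x,y mm:",((q-e)@R*1000)[:,:2].round(1).tolist())
P=cloud(c); print(P[230,240],P[210,230])
E
python3 held.py w6
```

```text
tool frame x,y mm: [[50.0, -37.7], [30.4, -38.1], [46.0, -37.7], [34.7, -38.0]]
[ 0.49544134 -0.20751878  0.03331059] [ 0.4994878  -0.21319604  0.03354654]
```

Request:
{"fn": "drive_tool", "kwargs": {
  "targets": [
    [0,0,2.5,0,0,0,1],
    [0,0,2,0,0,0,1],
    [2.7,-1.18,0,0,0,-0.076,1],
    [2.7,-1.18,0,0,0,-0.076,1],
    [2.7,-1.18,0,0,0,-0.076,1],
    [2.7,-1.18,0,0,0,-0.076,1],
    [0,0,-2,0,0,0,1],
    [0,0,-1.4,0,0,0,1],
    [0,0,0,0,0,0,1],
    [0,0,0,0,0,0,1]
  ]
}}

```text
time_s: 8.45
ee_pos: [0.5693, -0.2231, 0.0149]
orientation: [[-0.083, -0.997, 0.001], [-0.997, 0.083, -0.0], [0.0, -0.001, -1.0]]
wrist_force: [0.4, -0.0, -1.7]
gripper_width: 0.243
```

```bash
python3 snap.py w7; python3 runfit.py w7
```

```text
8.5 [ 0.5695 -0.2232  0.0152]
```

View pics/w7.png

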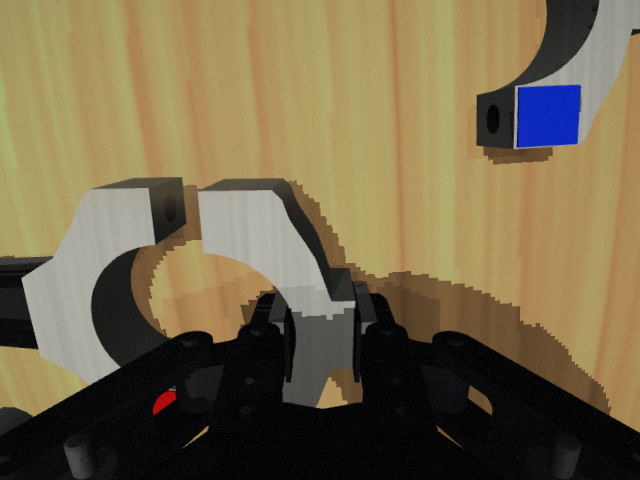

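The held red cap shoulder is at (240,220), with the rod's -y shoulder across the gap at (120,215). I'll zoom in to measure the corners.

```bash
python3 - <<'E'
import cv2
a=cv2.imread("pics/w7.png")[165:285,70:230]; cv2.imwrite("pics/w7z.png",cv2.resize(a,(800,600),interpolation=cv2.INTER_CUBIC))
E
```

```text
(no output)
```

View pics/w7z.png

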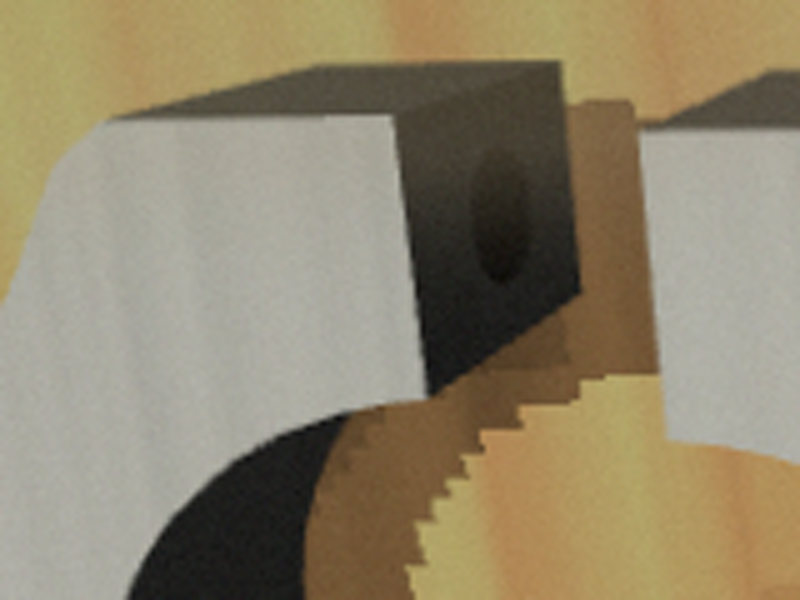

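```bash
cat > corners.py <<'E'
# usage: corners.py pkl rodOuter u v rodInner u v capOuter u v capInner u v liftz
import pickle,sys
from fit import *
from rig import sensors
a=[float(x) for x in sys.argv[2:]]
c=pickle.load(open(sys.argv[1]+".pkl","rb")); s=sensors.state(); R=s["orientation"]; e=s["ee_pos"]
r=atz(c,[a[0:2],a[2:4]],.033); k=atz(c,[a[4:6],a[6:8]],.033+a[8])
for n,q in (("rod",r),("cap",k)):
    t=(q-e)@R*1000; print(n,"tool x,y mm",t[:,:2].round(1).tolist(),"tilt deg",np.degrees(np.arctan2(t[0,1]-t[1,1],t[0,0]-t[1,0])).round(2))
yaw=np.arctan2(-R[0,0]*-1,1) 
g=(r-k); cx=-R[:2,1]; cy=-R[:2,0]
print("gap along tool(-y) mm",(g[:,:2]@cx*1000).round(2),"lateral",(g[:,:2]@cy*1000).round(2),"e",e.round(4),"yaw",np.arctan2(cx[1],cx[0]).round(4))
E
python3 corners.py w7 148.6 188 155.6 244.4 197.6 191 203.4 253 .0109
```

```text
rod tool x,y mm [[50.0, -58.3], [30.1, -58.1]] tilt deg -0.55
cap tool x,y mm [[50.5, -37.8], [30.5, -37.6]] tilt deg -0.55
gap along tool(-y) mm [20.47 20.47] lateral [0.48 0.42] e [ 0.5695 -0.2232  0.0152] yaw -0.0836
```

Request:
{"fn": "drive_tool", "kwargs": {
  "targets": [
    [0,0,-1,0,0,0,1],
    [0.8,-0.04,0,0,0,0,1],
    [0.8,-0.05,0,0,0,0,1],
    [0.2,-0.02,0,0,0,0,1],
    [0,0,0,0,0,0,1],
    [0,0,0,0,0,0,1]
  ]
}}

```text
time_s: 9.25
ee_pos: [0.5874, -0.2243, 0.0044]
orientation: [[-0.084, -0.996, 0.001], [-0.996, 0.084, -0.0], [0.0, -0.001, -1.0]]
wrist_force: [0.1, 0.3, 1.3]
gripper_width: 0.244
```

```bash
python3 snap.py w8; cat > zoom.py <<'E'
import cv2,sys
n,u,v=sys.argv[1],int(sys.argv[2]),int(sys.argv[3])
a=cv2.imread(f"pics/{n}.png")[v:v+120,u:u+160]; cv2.imwrite(f"pics/{n}z.png",cv2.resize(a,(800,600),interpolation=cv2.INTER_CUBIC))
E
python3 zoom.py w8 120 165
```

```text
9.3 [ 0.5874 -0.2243  0.0044]
```

View pics/w8z.png

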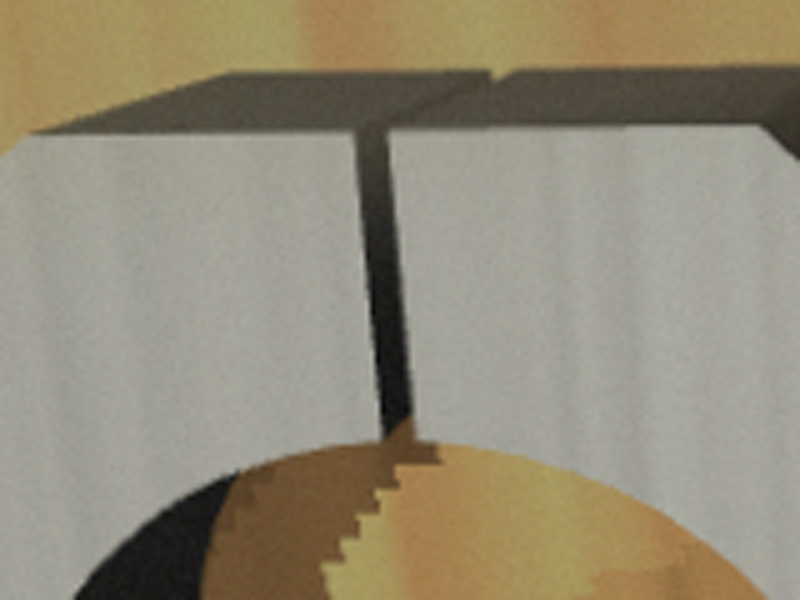

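The gap measures about 6.3 px (2.1 mm), parallel and laterally flush. I'll release, rise, and go to hover over the blue cap.

Request:
{"fn": "drive_tool", "kwargs": {
  "targets": [
    [0,0,0,0,0,0,0],
    [0,0,0,0,0,0,0],
    [0,0,0,0,0,0,0],
    [0,0,0,0,0,0,0],
    [0,0,2,0,0,0,0],
    [0,0,5,0,0,0,0],
    [0,0,5,0,0,0,0],
    [0,0,0,0,0,0,0]
  ]
}}

```text
time_s: 10.3
ee_pos: [0.59, -0.2251, 0.1297]
orientation: [[-0.083, -0.996, 0.01], [-0.997, 0.083, -0.003], [0.002, -0.01, -1.0]]
wrist_force: [-0.3, 0.4, -0.2]
gripper_width: 0.996
```

Request:
{"fn": "drive_tool", "kwargs": {
  "targets": [
    [-3.1,-2.7,0,0,0,0.018,0],
    [-3.2,-2.7,0,0,0,0.018,0],
    [-3.2,-2.7,0,0,0,0.018,0],
    [-3.2,-2.5,0,0,0,0.018,0],
    [0,0,0,0,0,0,0],
    [0,0,0,0,0,0,0]
  ]
}}

```text
time_s: 11.05
ee_pos: [0.4601, -0.3301, 0.1239]
orientation: [[-0.012, -1.0, -0.0], [-1.0, 0.012, 0.0], [-0.0, 0.0, -1.0]]
wrist_force: [-0.7, 0.5, -0.5]
gripper_width: 0.998
```

```bash
python3 snap.py w9; python3 runfit.py w9
```

```text
11.1 [ 0.4605 -0.3298  0.1239]
w9 blue cap -> [ 0.5011 -0.3304 -0.0016] deg -0.09 10.4 0.23 1.0
```

View pics/w9.png

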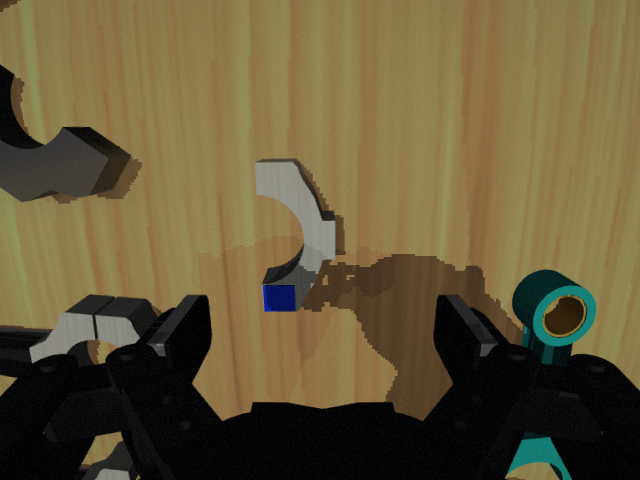

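The blue cap is at (295,235), centred between the open fingers. The closed red joint is visible at (95,330).

Request:
{"fn": "drive_tool", "kwargs": {
  "targets": [
    [0.1,-0.05,-4,0,0,0.01,0],
    [0,0,-4,0,0,0,0],
    [0,0,-3,0,0,0,0],
    [0,0,-0.9,0,0,0,0],
    [0,0,0,0,0,0,0],
    [0,0,0,0,0,0,1],
    [0,0,0,0,0,0,1],
    [0,0,0,0,0,0,1],
    [0,0,0,0,0,0,1],
    [0,0,0,0,0,0,1]
  ]
}}

```text
time_s: 12.35
ee_pos: [0.4617, -0.331, 0.0062]
orientation: [[-0.002, -1.0, 0.001], [-1.0, 0.002, -0.001], [0.001, -0.001, -1.0]]
wrist_force: [-0.8, 1.0, 5.8]
gripper_width: 0.244
```

Request:
{"fn": "drive_tool", "kwargs": {
  "targets": [
    [0,0,3,0,0,0,1],
    [0,0,5,0,0,0,1],
    [0,0,5,0,0,0,1],
    [1.4,4.4,0,0,0,0.0123,1],
    [1.4,4.4,0,0,0,0.0123,1],
    [1.4,4.4,0,0,0,0.0123,1],
    [1.4,4.4,0,0,0,0.0123,1],
    [1.4,4.4,0,0,0,0.0123,1],
    [1.4,4.4,0,0,0,0.0123,1],
    [1.4,4.4,0,0,0,0.0123,1],
    [1.4,4.4,0,0,0,0.0123,1],
    [1.4,4.2,0,0,0,0.0123,1]
  ]
}}

```text
time_s: 13.85
ee_pos: [0.5866, 0.0648, 0.1342]
orientation: [[0.109, -0.994, -0.002], [-0.994, -0.109, -0.0], [-0.0, 0.002, -1.0]]
wrist_force: [-0.6, -0.7, -2.7]
gripper_width: 0.243
```

Request:
{"fn": "drive_tool", "kwargs": {
  "targets": [
    [0,0,0,0,0,0,1],
    [0,0,-4,0,0,0,1],
    [0,0,-4,0,0,0,1],
    [0,0,-2.5,0,0,0,1],
    [0,0,-1,0,0,0,1],
    [0,0,0,0,0,0,1],
    [0,0,0,0,0,0,1]
  ]
}}

```text
time_s: 14.72
ee_pos: [0.5881, 0.0634, 0.0216]
orientation: [[0.109, -0.994, 0.002], [-0.994, -0.109, 0.001], [-0.0, -0.002, -1.0]]
wrist_force: [-0.3, -0.0, -2.7]
gripper_width: 0.244
```

```bash
python3 snap.py w10; python3 zoom.py w10 70 165
```

```text
14.775 [0.5881 0.0634 0.0217]
```

View pics/w10.png

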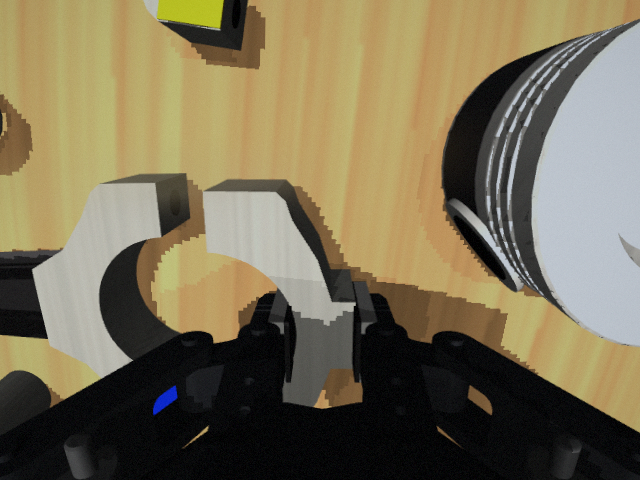

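View pics/w10z.png

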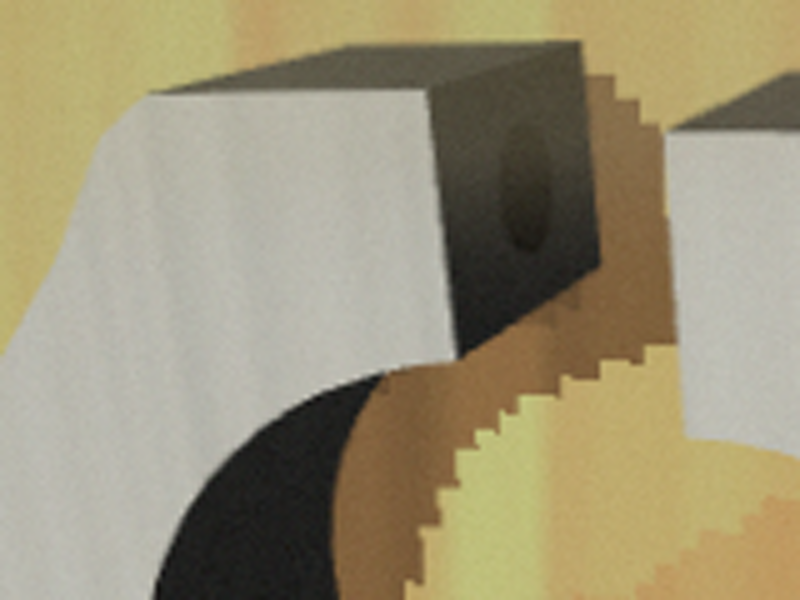

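```bash
python3 corners.py w10 155.6 182.6 161.6 236.6 203 191 207.4 253 .0154
```

```text
rod tool x,y mm [[51.0, -58.9], [31.1, -58.8]] tilt deg -0.13
cap tool x,y mm [[50.1, -37.0], [29.9, -37.2]] tilt deg 0.57
gap along tool(-y) mm [21.85 21.61] lateral [-0.8  -1.26] e [0.5881 0.0634 0.0217] yaw 0.1088
```

Request:
{"fn": "drive_tool", "kwargs": {
  "targets": [
    [0,0,-1,0,0,0,1],
    [0,0,-0.5,0,0,0,1],
    [0.9,0.03,0,0,0,0.008,1],
    [0.8,0.03,0,0,0,0,1],
    [0.22,0.02,0,0,0,0,1],
    [0,0,0,0,0,0,1],
    [0,0,0,0,0,0,1]
  ]
}}

```text
time_s: 15.65
ee_pos: [0.6055, 0.0637, 0.0063]
orientation: [[0.117, -0.993, -0.001], [-0.993, -0.117, -0.001], [0.001, 0.001, -1.0]]
wrist_force: [-6.4, -1.0, 8.7]
gripper_width: 0.24
```

```bash
python3 snap.py w11; python3 zoom.py w11 120 165
```

```text
15.7 [0.6055 0.0637 0.0063]
```

View pics/w11z.png

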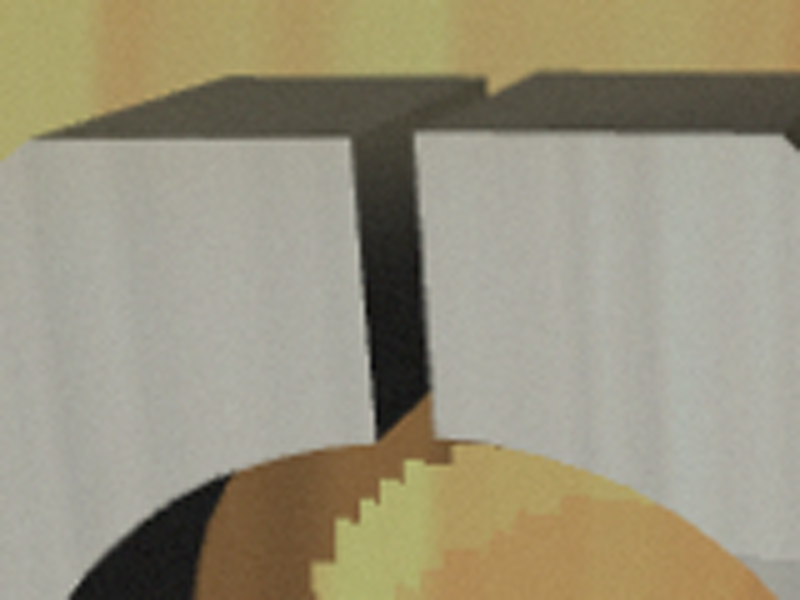

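Request:
{"fn": "drive_tool", "kwargs": {
  "targets": [
    [0,0,0.15,0,0,0,1],
    [0,0,0,0,0,0,1],
    [0,0,0,0,0,0,1]
  ]
}}

```text
time_s: 16.08
ee_pos: [0.6064, 0.0641, 0.0065]
orientation: [[0.116, -0.993, -0.0], [-0.993, -0.116, -0.0], [0.0, 0.0, -1.0]]
wrist_force: [0.2, -0.1, -2.6]
gripper_width: 0.246
```

```bash
python3 snap.py w12; python3 zoom.py w12 120 165
```

```text
16.125 [0.6063 0.0641 0.0065]
```

View pics/w12z.png

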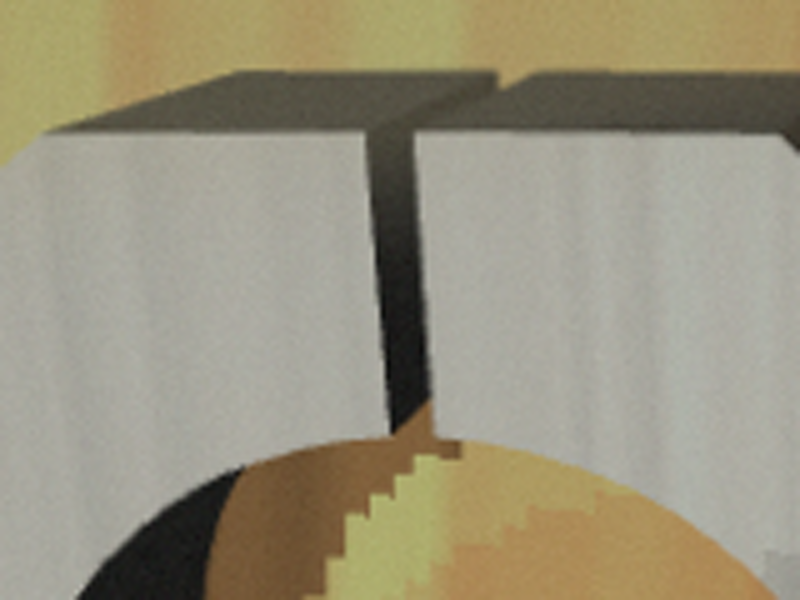

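```bash
python3 corners.py w12 193 191.6 198.4 252 202.6 191.4 207 252.4 .0005
```

```text
rod tool x,y mm [[49.9, -40.3], [30.0, -40.3]] tilt deg -0.12
cap tool x,y mm [[50.0, -37.1], [30.1, -37.3]] tilt deg 0.51
gap along tool(-y) mm [3.22 3.  ] lateral [0.12 0.03] e [0.6063 0.0641 0.0065] yaw 0.1167
```

Request:
{"fn": "drive_tool", "kwargs": {
  "targets": [
    [0.08,-0.02,0,0,0,0.01,1],
    [0,0,0,0,0,0,1],
    [0,0,0,0,0,0,1]
  ]
}}

```text
time_s: 16.5
ee_pos: [0.6071, 0.0639, 0.0067]
orientation: [[0.126, -0.992, -0.0], [-0.992, -0.126, -0.0], [0.0, 0.0, -1.0]]
wrist_force: [-0.2, -0.7, -2.2]
gripper_width: 0.247
```

```bash
python3 snap.py w13; python3 zoom.py w13 120 165
```

```text
16.55 [0.6071 0.0638 0.0067]
```

View pics/w13z.png

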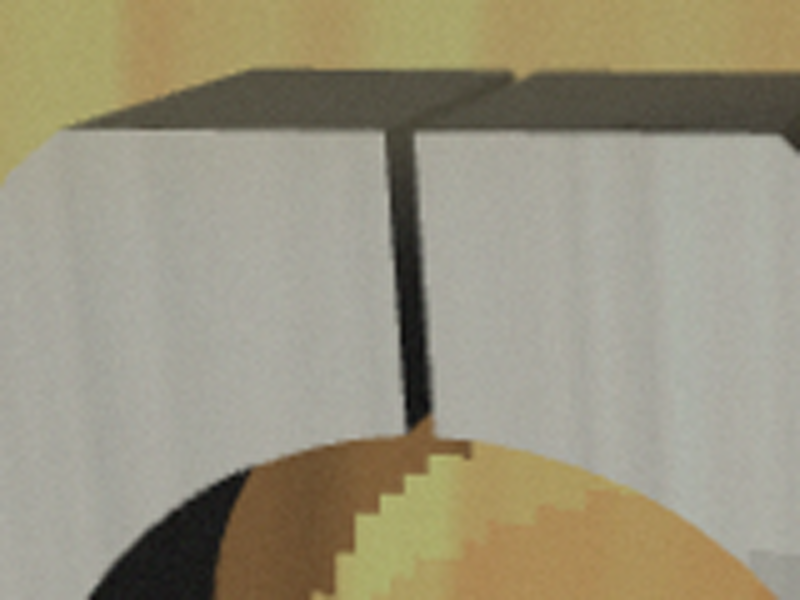

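Request:
{"fn": "drive_tool", "kwargs": {
  "targets": [
    [0,0,-0.05,0,0,0,1],
    [0,0,0,0,0,0,0],
    [0,0,0,0,0,0,0],
    [0,0,0,0,0,0,0],
    [0,0,0,0,0,0,0],
    [0,0,2,0,0,0,0],
    [0,0,5,0,0,0,0],
    [0,0,5,0,0,0,0],
    [0,0,0,0,0,0,0]
  ]
}}

```text
time_s: 17.68
ee_pos: [0.6101, 0.0644, 0.1316]
orientation: [[0.127, -0.992, 0.01], [-0.992, -0.127, 0.002], [-0.001, -0.01, -1.0]]
wrist_force: [0.1, 0.0, -0.3]
gripper_width: 1.001
```

Request:
{"fn": "drive_tool", "kwargs": {
  "targets": [
    [-3.1,2.1,0,0,0,-0.0682,0],
    [-3.1,2.1,0,0,0,-0.0682,0],
    [-3.1,2.1,0,0,0,-0.0682,0],
    [-3,2,0,0,0,-0.0682,0],
    [-3,2,0,0,0,-0.0682,0],
    [0,0,0,0,0,0,0],
    [0,0,0,0,0,0,0]
  ]
}}

```text
time_s: 18.55
ee_pos: [0.4542, 0.1669, 0.1261]
orientation: [[-0.212, -0.977, -0.0], [-0.977, 0.212, -0.0], [0.0, -0.0, -1.0]]
wrist_force: [0.6, -0.1, 0.0]
gripper_width: 1.0
```

```bash
python3 snap.py w14; python3 runfit.py w14
```

```text
18.6 [0.4544 0.1667 0.1261]
w14 yellow cap -> [ 0.493   0.1585 -0.2174] deg -12.46 10.1 0.27 1.0
```

View pics/w14.png

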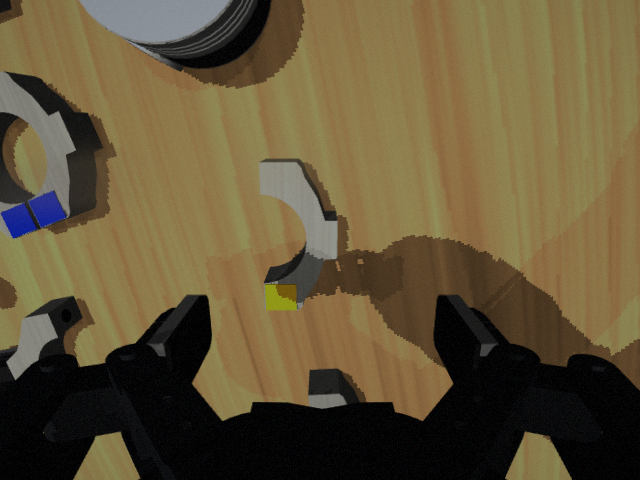

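The yellow cap is centred at (295,235), and the blue joint at (35,215) shows a narrow, even gap. Descending.

Request:
{"fn": "drive_tool", "kwargs": {
  "targets": [
    [0,0,-4,0,0,-0.004,0],
    [0,0.02,-4,0,0,0,0],
    [0,0,-3,0,0,0,0],
    [0,0,-1.1,0,0,0,0],
    [0,0,0,0,0,0,0],
    [0,0,0,0,0,0,1],
    [0,0,0,0,0,0,1],
    [0,0,0,0,0,0,1],
    [0,0,0,0,0,0,1],
    [0,0,0,0,0,0,1]
  ]
}}

```text
time_s: 19.85
ee_pos: [0.4545, 0.1674, 0.0061]
orientation: [[-0.216, -0.976, 0.001], [-0.976, 0.216, 0.001], [-0.001, -0.001, -1.0]]
wrist_force: [-2.6, -0.1, 5.1]
gripper_width: 0.244
```

Request:
{"fn": "drive_tool", "kwargs": {
  "targets": [
    [0,0,3,0,0,0,1],
    [0,0,5,0,0,0,1],
    [0,0,5,0,0,0,1],
    [1.9,-4.1,0,0,0,0.023,1],
    [1.9,-4.1,0,0,0,0.023,1],
    [1.9,-4.1,0,0,0,0.023,1],
    [1.9,-4.1,0,0,0,0.023,1],
    [1.9,-4.1,0,0,0,0.023,1],
    [1.9,-4,0,0,0,0.023,1],
    [0,0,0,0,0,0,1],
    [0,0,0,0,0,0,1]
  ]
}}

```text
time_s: 21.22
ee_pos: [0.5676, -0.0778, 0.1347]
orientation: [[-0.081, -0.997, -0.001], [-0.997, 0.081, 0.0], [-0.0, 0.001, -1.0]]
wrist_force: [-0.5, -0.1, -1.9]
gripper_width: 0.246
```

```bash
python3 - <<'E'
import pickle
from h import *
for n in ("w2","w3"):
    c=pickle.load(open(n+".pkl","rb"));P=cloud(c)
    m=(P[...,2]>.07)&(P[...,2]<.085)&(abs(P[...,0]-.51)<.09)&(abs(P[...,1])<.1)
    q=P[m][:,:2].astype(np.float32); print(n,cv2.minEnclosingCircle(q),np.percentile(P[m][:,2],[50,99]))
E
```

```text
w2 ((0.49809300899505615, -0.0022993418388068676), 0.04603731632232666) [0.07687189 0.07878461]
w3 ((0.49795234203338623, -0.002090251771733165), 0.04608836770057678) [0.07685566 0.07860946]
```

Request:
{"fn": "drive_tool", "kwargs": {
  "targets": [
    [0,0,-4,0,0,0,1],
    [0,0,-4,0,0,0,1],
    [0,0,-2.5,0,0,0,1],
    [0,0,-1,0,0,0,1],
    [0,0,0,0,0,0,1],
    [0,0,0,0,0,0,1]
  ]
}}

```text
time_s: 21.98
ee_pos: [0.5692, -0.0776, 0.0217]
orientation: [[-0.08, -0.997, 0.003], [-0.997, 0.08, -0.0], [-0.0, -0.003, -1.0]]
wrist_force: [-0.4, 0.3, -1.9]
gripper_width: 0.243
```

```bash
python3 snap.py w15; python3 zoom.py w15 70 165
```

```text
22.025 [ 0.5691 -0.0777  0.0217]
```

View pics/w15z.png

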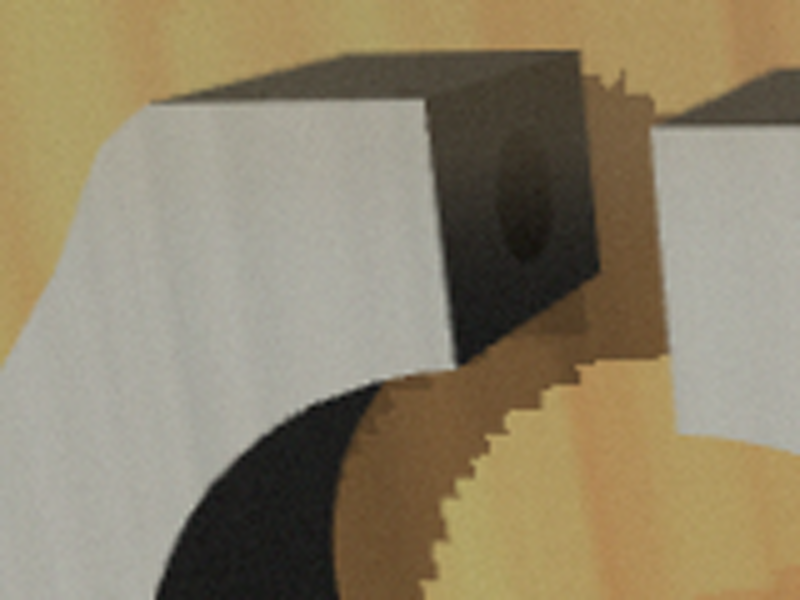

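```bash
python3 corners.py w15 155.2 184.8 161.2 238.6 200.4 190 205.4 251.8 .0156
```

```text
rod tool x,y mm [[50.0, -59.3], [30.1, -59.2]] tilt deg -0.12
cap tool x,y mm [[50.3, -37.9], [30.1, -38.0]] tilt deg 0.06
gap along tool(-y) mm [21.37 21.31] lateral [ 0.33 -0.03] e [ 0.5691 -0.0777  0.0217] yaw -0.0799
```

Request:
{"fn": "drive_tool", "kwargs": {
  "targets": [
    [0,0,-1,0,0,0,1],
    [0,0,-0.45,0,0,0,1],
    [0.9,-0.07,0,0,0,0,1],
    [0.8,-0.06,0,0,0,0,1],
    [0.22,-0.01,0,0,0,0,1],
    [0,0,0,0,0,0,1],
    [0,0,0,0,0,0,1]
  ]
}}

```text
time_s: 22.9
ee_pos: [0.5868, -0.0797, 0.0063]
orientation: [[-0.08, -0.997, -0.001], [-0.997, 0.08, -0.001], [0.001, 0.001, -1.0]]
wrist_force: [-4.2, 0.7, 5.7]
gripper_width: 0.247
```

```bash
python3 snap.py w16; python3 zoom.py w16 120 165
```

```text
22.95 [ 0.5868 -0.0797  0.0062]
```

View pics/w16z.png

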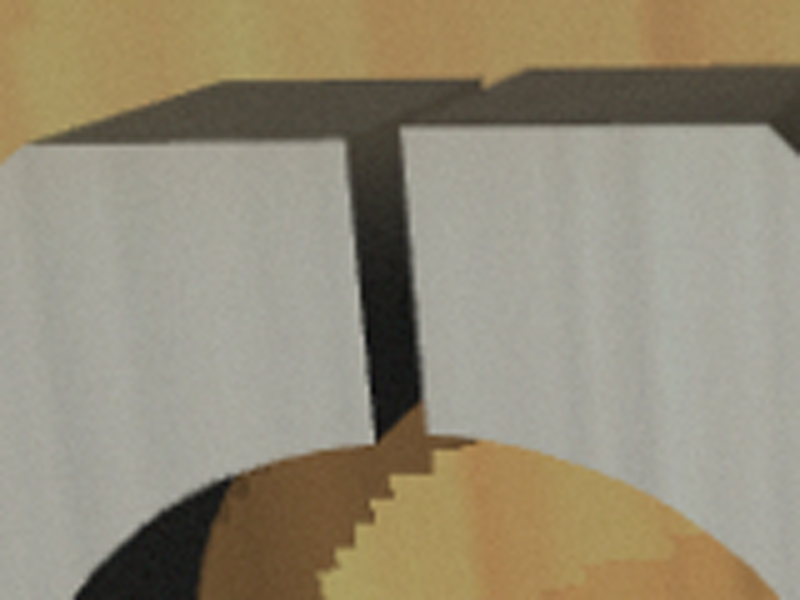

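Request:
{"fn": "drive_tool", "kwargs": {
  "targets": [
    [0,0,0.1,0,0,0,1],
    [0,0,0,0,0,0,1],
    [0,0,0,0,0,0,1]
  ]
}}

```text
time_s: 23.32
ee_pos: [0.5873, -0.0793, 0.0064]
orientation: [[-0.08, -0.997, -0.0], [-0.997, 0.08, 0.0], [-0.0, 0.0, -1.0]]
wrist_force: [0.3, -0.1, -1.3]
gripper_width: 0.243
```

```bash
python3 snap.py w17; python3 zoom.py w17 120 165
```

```text
23.375 [ 0.5873 -0.0793  0.0065]
```

View pics/w17z.png

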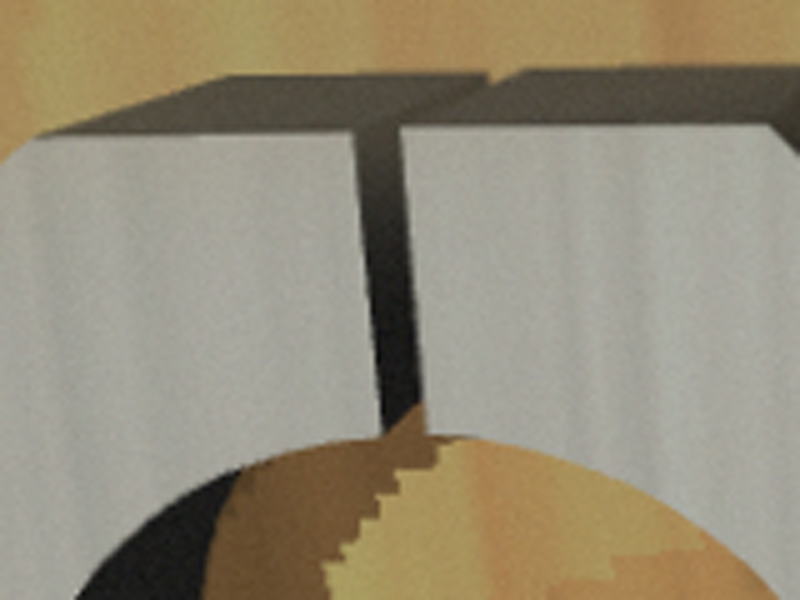

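Request:
{"fn": "drive_tool", "kwargs": {
  "targets": [
    [0.09,-0.01,0,0,0,0.008,1],
    [0,0,0,0,0,0,1],
    [0,0,0,0,0,0,1]
  ]
}}

```text
time_s: 23.75
ee_pos: [0.5882, -0.0794, 0.0067]
orientation: [[-0.072, -0.997, -0.0], [-0.997, 0.072, -0.0], [0.0, 0.0, -1.0]]
wrist_force: [0.7, 0.3, -1.3]
gripper_width: 0.242
```

```bash
python3 snap.py w18; python3 zoom.py w18 120 165
```

```text
23.8 [ 0.5882 -0.0794  0.0068]
```

View pics/w18z.png

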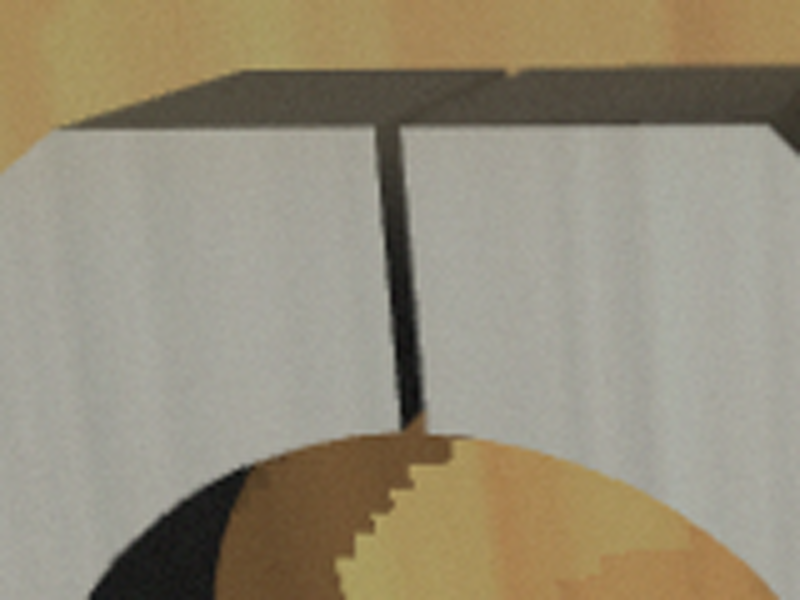

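Request:
{"fn": "drive_tool", "kwargs": {
  "targets": [
    [0,0,-0.06,0,0,0,1],
    [0,0,0,0,0,0,0],
    [0,0,0,0,0,0,0],
    [0,0,0,0,0,0,0],
    [0,0,0,0,0,0,0],
    [0,0,2,0,0,0,0],
    [0,0,5,0,0,0,0],
    [0,0,5,0,0,0,0],
    [0,0,0,0,0,0,0]
  ]
}}

```text
time_s: 24.92
ee_pos: [0.5912, -0.0796, 0.1313]
orientation: [[-0.072, -0.997, 0.01], [-0.997, 0.072, -0.0], [-0.0, -0.01, -1.0]]
wrist_force: [0.7, -0.2, 0.1]
gripper_width: 0.994
```

Request:
{"fn": "drive_tool", "kwargs": {
  "targets": [
    [-1.3,4.16,0,0,0,-0.0078,0],
    [-1.3,4.16,0,0,0,-0.0078,0],
    [-1.3,4.16,0,0,0,-0.0078,0],
    [-1.3,4.16,0,0,0,-0.0078,0],
    [-1.3,4.16,0,0,0,-0.0078,0],
    [-1.3,4.16,0,0,0,-0.0078,0],
    [-1.3,4.16,0,0,0,-0.0078,0],
    [-1.3,4.16,0,0,0,-0.0078,0],
    [-1.3,4.16,0,0,0,-0.0078,0],
    [-1.3,4.16,0,0,0,-0.0078,0],
    [0,0,0,0,0,0,0],
    [0,0,0,0,0,0,0]
  ]
}}

```text
time_s: 26.42
ee_pos: [0.458, 0.3362, 0.1256]
orientation: [[-0.149, -0.989, -0.001], [-0.989, 0.149, -0.001], [0.001, 0.001, -1.0]]
wrist_force: [-0.1, -0.5, -1.0]
gripper_width: 1.0
```

```bash
python3 snap.py w19; python3 runfit.py w19
```

```text
26.475 [0.4582 0.3359 0.1258]
w19 green cap -> [ 0.4978  0.3311 -0.153 ] deg -8.76 7.7 0.24 1.0
```

View pics/w19.png

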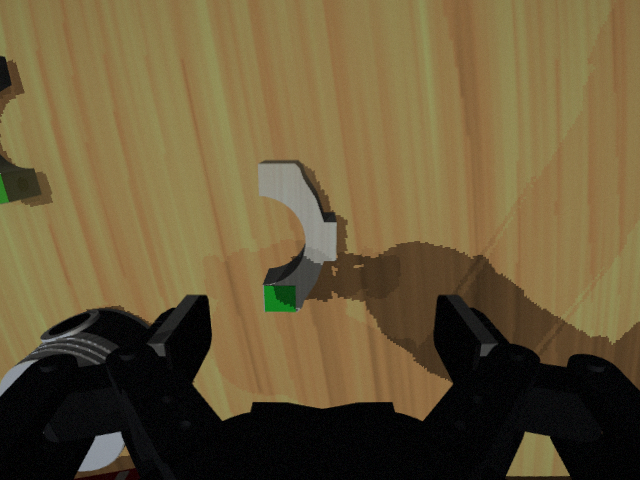

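The green cap is centred at (295,235), and piston_b at (90,380) is clear of the fingers' descent.

Request:
{"fn": "drive_tool", "kwargs": {
  "targets": [
    [0.06,0.1,-4,0,0,-0.003,0],
    [0,0,-4,0,0,0,0],
    [0,0,-3,0,0,0,0],
    [0,0,-1.1,0,0,0,0],
    [0,0,0,0,0,0,0],
    [0,0,0,0,0,0,1],
    [0,0,0,0,0,0,1],
    [0,0,0,0,0,0,1],
    [0,0,0,0,0,0,1],
    [0,0,0,0,0,0,1]
  ]
}}

```text
time_s: 27.72
ee_pos: [0.4592, 0.338, 0.0061]
orientation: [[-0.152, -0.988, 0.001], [-0.988, 0.152, 0.001], [-0.001, -0.001, -1.0]]
wrist_force: [-1.3, 0.2, 4.7]
gripper_width: 0.245
```

```bash
python3 - <<'E'
import pickle
from h import *
for n in ("w1",):
    c=pickle.load(open(n+".pkl","rb"));P=cloud(c)
    m=(P[...,2]>.07)&(P[...,2]<.085)&(abs(P[...,0]-.65)<.12)&(abs(P[...,1]-.39)<.1)
    q=P[m][:,:2].astype(np.float32); print(n,cv2.minEnclosingCircle(q))
    m=(P[...,2]>.045)&(P[...,2]<.1)&(abs(P[...,0]-.75)<.15)&(abs(P[...,1]-.16)<.06)
    q=P[m]; print("pin",q.min(0),q.max(0))
E
```

```text
w1 ((0.6411510705947876, 0.41889601945877075), 0.04566236957907677)
pin [0.72776883 0.13339416 0.04514508] [0.75800175 0.16250791 0.07751048]
```

Request:
{"fn": "drive_tool", "kwargs": {
  "targets": [
    [0,0,3,0,0,0,1],
    [0,0,3,0,0,0,1],
    [2.8,-2.2,0,0,0,0.03,1],
    [2.8,-2.2,0,0,0,0.03,1],
    [2.8,-2.2,0,0,0,0.03,1],
    [2.8,-2.2,0,0,0,0.03,1],
    [2.8,-2.1,0,0,0,0.03,1],
    [0,0,0,0,0,0,1],
    [0,0,-3,0,0,0,1],
    [0,0,-1.4,0,0,0,1],
    [0,0,0,0,0,0,1],
    [0,0,0,0,0,0,1]
  ]
}}

```text
time_s: 29.22
ee_pos: [0.5993, 0.2291, 0.0221]
orientation: [[-0.003, -1.0, 0.001], [-1.0, 0.003, 0.0], [-0.0, -0.001, -1.0]]
wrist_force: [-0.5, 0.3, -3.6]
gripper_width: 0.246
```

```bash
python3 snap.py w20; python3 zoom.py w20 70 165
```

```text
29.275 [0.5994 0.2292 0.0224]
```

View pics/w20z.png

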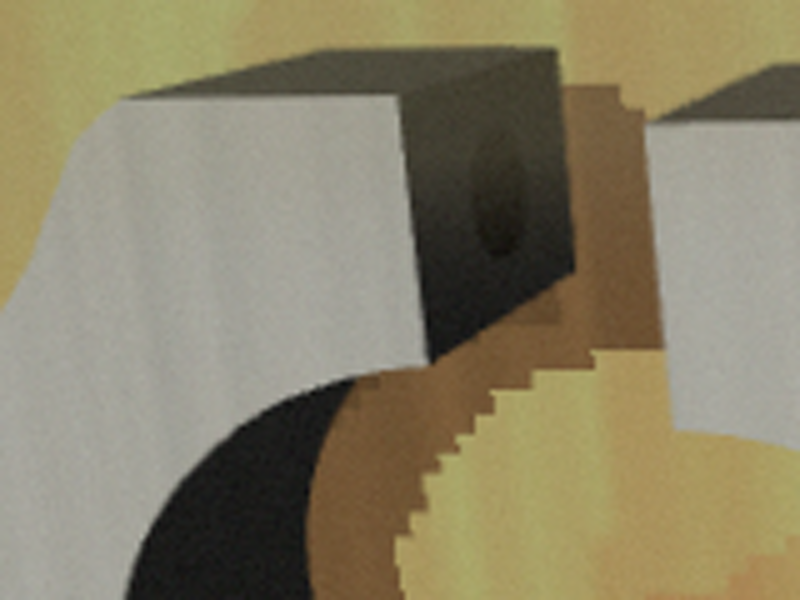

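```bash
python3 corners.py w20 149.8 184 155.6 238.2 199 189 204.6 251 .0162
```

```text
rod tool x,y mm [[50.4, -61.1], [30.4, -61.3]] tilt deg 0.35
cap tool x,y mm [[50.8, -38.1], [30.6, -37.9]] tilt deg -0.43
gap along tool(-y) mm [23.12 23.4 ] lateral [0.42 0.27] e [0.5994 0.2292 0.0224] yaw -0.0028
```

Request:
{"fn": "drive_tool", "kwargs": {
  "targets": [
    [0,0,-1,0,0,0,1],
    [0,0,-0.45,0,0,0,1],
    [0.9,0.01,0,0,0,0,1],
    [0.9,0.01,0,0,0,0,1],
    [0.25,0.01,0,0,0,0,1],
    [0,0,0,0,0,0,1],
    [0,0,0,0,0,0,1]
  ]
}}

```text
time_s: 30.15
ee_pos: [0.6191, 0.2288, 0.0065]
orientation: [[-0.003, -1.0, -0.0], [-1.0, 0.003, -0.0], [0.0, 0.0, -1.0]]
wrist_force: [0.4, 1.1, -2.9]
gripper_width: 0.246
```

```bash
python3 snap.py w21; python3 zoom.py w21 120 165
```

```text
30.2 [0.6191 0.2289 0.0066]
```

View pics/w21z.png

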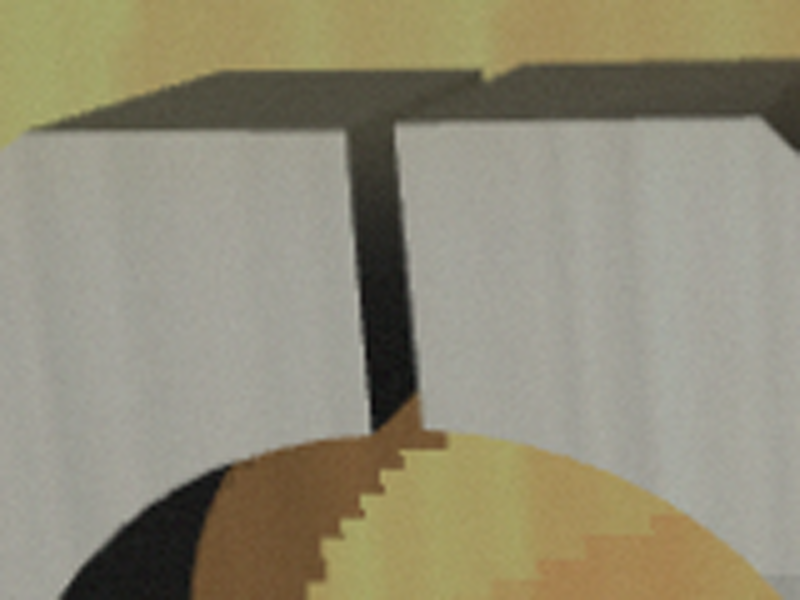

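Request:
{"fn": "drive_tool", "kwargs": {
  "targets": [
    [0.13,0.05,0,0,0,-0.006,1],
    [0,0,0,0,0,0,1],
    [0,0,0,0,0,0,1]
  ]
}}

```text
time_s: 30.58
ee_pos: [0.6206, 0.2294, 0.0067]
orientation: [[-0.009, -1.0, -0.0], [-1.0, 0.009, 0.0], [-0.0, 0.0, -1.0]]
wrist_force: [-0.1, -0.1, -2.9]
gripper_width: 0.247
```

```bash
python3 snap.py w22; python3 zoom.py w22 120 165
```

```text
30.625 [0.6206 0.2294 0.0067]
```

View pics/w22z.png

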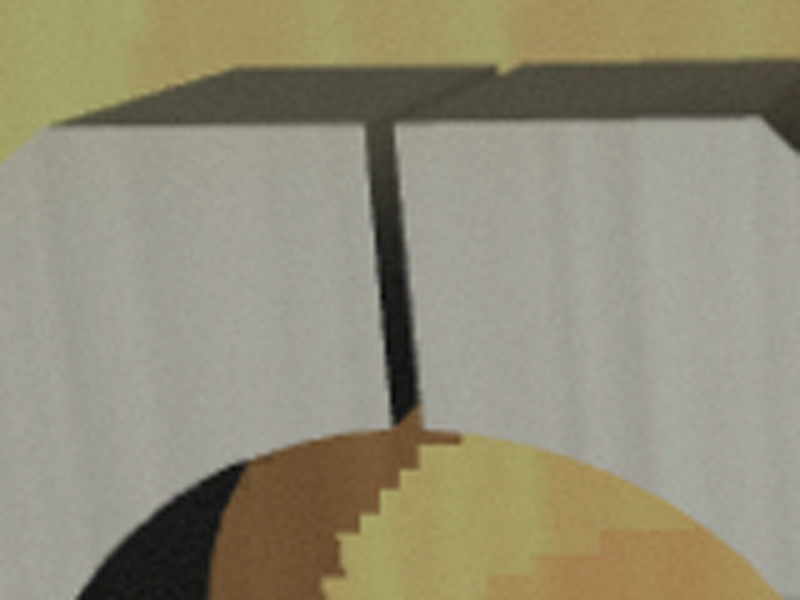

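Request:
{"fn": "drive_tool", "kwargs": {
  "targets": [
    [0,0,-0.06,0,0,0,1],
    [0,0,0,0,0,0,0],
    [0,0,0,0,0,0,0],
    [0,0,0,0,0,0,0],
    [0,0,0,0,0,0,0],
    [0,0,2,0,0,0,0],
    [0,0,4,0,0,0,0],
    [0,0,4,0,0,0,0],
    [-0.5,0,4,0,0,0,0],
    [-1,0,4,0,0,0,0],
    [0,0,0,0,0,0,0],
    [0,0,0,0,0,0,0]
  ]
}}

```text
time_s: 32.12
ee_pos: [0.6053, 0.2294, 0.1857]
orientation: [[-0.009, -1.0, -0.001], [-1.0, 0.009, 0.0], [-0.0, 0.001, -1.0]]
wrist_force: [0.4, -0.2, -0.9]
gripper_width: 1.001
```

```bash
python3 snap.py v1
```

```text
32.175 [0.6051 0.2292 0.1849]
```

Request:
{"fn": "drive_tool", "kwargs": {
  "targets": [
    [0,-4.5,0,0,0,0,0],
    [0,-4.5,0,0,0,0,0],
    [0,-4.5,0,0,0,0,0],
    [0,-1.5,0,0,0,0,0],
    [0,0,0,0,0,0,0],
    [0,0,0,0,0,0,0]
  ]
}}

```text
time_s: 32.92
ee_pos: [0.6055, 0.0802, 0.1854]
orientation: [[-0.009, -1.0, -0.001], [-1.0, 0.009, -0.0], [0.0, 0.001, -1.0]]
wrist_force: [0.7, -0.2, 0.1]
gripper_width: 0.998
```

```bash
python3 snap.py v2
```

```text
32.975 [0.6056 0.0804 0.1855]
```

Request:
{"fn": "drive_tool", "kwargs": {
  "targets": [
    [0,-4.5,0,0,0,0,0],
    [0,-4.5,0,0,0,0,0],
    [0,-4.5,0,0,0,0,0],
    [0,-1.5,0,0,0,0,0],
    [0,0,0,0,0,0,0],
    [0,0,0,0,0,0,0]
  ]
}}

```text
time_s: 33.72
ee_pos: [0.6058, -0.0693, 0.1859]
orientation: [[-0.008, -1.0, -0.0], [-1.0, 0.008, 0.0], [-0.0, 0.0, -1.0]]
wrist_force: [0.2, 0.8, 0.0]
gripper_width: 1.004
```

```bash
python3 snap.py v3
```

```text
33.775 [ 0.6058 -0.0692  0.186 ]
```

Request:
{"fn": "drive_tool", "kwargs": {
  "targets": [
    [0,-4.5,0,0,0,0,0],
    [0,-4.5,0,0,0,0,0],
    [0,-4.5,0,0,0,0,0],
    [0,-1.5,0,0,0,0,0],
    [0,0,0,0,0,0,0],
    [0,0,0,0,0,0,0]
  ]
}}

```text
time_s: 34.52
ee_pos: [0.6059, -0.2192, 0.1861]
orientation: [[-0.008, -1.0, 0.0], [-1.0, 0.008, 0.0], [-0.0, -0.0, -1.0]]
wrist_force: [0.7, 0.1, 0.1]
gripper_width: 1.0
```

```bash
python3 snap.py v4; python3 - <<'E'
import cv2,numpy as np
a=[cv2.imread(f"pics/v{i}.png") for i in (1,2,3,4)]
cv2.imwrite("pics/m2.png",cv2.resize(np.vstack([np.hstack(a[:2]),np.hstack(a[2:])]),(800,600),interpolation=cv2.INTER_AREA))
E
```

```text
34.575 [ 0.6059 -0.2191  0.1862]
```

View pics/m2.png

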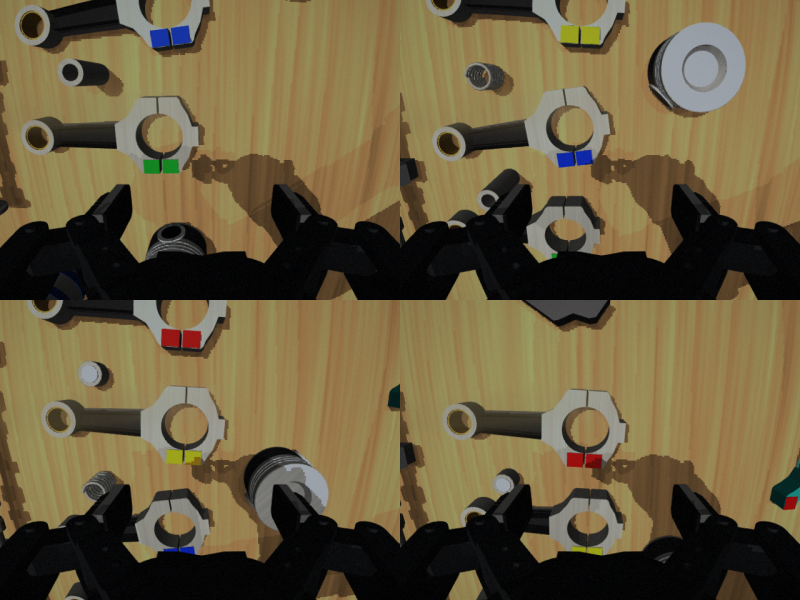

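All four joints look closed, each with a matching pair of dabs. I'll rectify each joint onto its top plane to measure the gaps on both shoulders.

```bash
cat > rect.py <<'E'
import pickle,sys
from fit import *
J={"green":("v1",.659,.2292,-.003),"blue":("v2",.645,.0692,.109),"yellow":("v3",.626,-.0822,-.079),"red":("v4",.625,-.2275,-.083)}
out=[]
for col,(n,x,y,a) in J.items():
    c=pickle.load(open(n+".pkl","rb"))
    S=.0002; xs=np.arange(-.02,.02,S); ys=np.arange(-.056,.056,S)
    # canvas: rows = y from -56..56, cols = x
    X,Y=np.meshgrid(xs,ys); W=np.stack([x+np.cos(a)*X-np.sin(a)*Y,y+np.sin(a)*X+np.cos(a)*Y,np.full(X.shape,.033)],-1).reshape(-1,3)
    uv=proj(c,W).astype(np.float32).reshape(*X.shape,2)
    im=cv2.remap(c["frame"],uv[...,0],uv[...,1],cv2.INTER_CUBIC)
    g=cv2.cvtColor(im,cv2.COLOR_RGB2GRAY).astype(float)
    for yy in (-46,-40,-34,34,40,46):
        r=int((yy+56)/.2); s=g[r-5:r+6].mean(0)
        i0=np.argmin(s[50:150])+50; b=np.median(s); th=(s[i0]+np.median(s[max(0,i0-40):i0+40]))/2
        l=i0; 
        while s[l]<th and l>0: l-=1
        q=i0
        while s[q]<th and q<len(s)-1: q+=1
        print(col,"y",yy,"gap from",round(-20+.2*l,1),"to",round(-20+.2*q,1),"contrast",round(s[i0]/np.median(s),2))
    out.append(im[:,:,::-1])
cv2.imwrite("pics/rect.png",np.hstack(out)[:,:800])
E
python3 rect.py
```

```text
green y -46 gap from -0.4 to 2.0 contrast 0.34
green y -40 gap from -0.6 to 2.0 contrast 0.38
green y -34 gap from -0.6 to 2.0 contrast 0.35
green y 34 gap from -0.8 to 2.4 contrast 0.07
green y 40 gap from -0.6 to 2.6 contrast 0.19
green y 46 gap from 0.8 to 2.6 contrast 0.25
blue y -46 gap from -0.2 to 2.0 contrast 0.36
blue y -40 gap from -0.2 to 2.0 contrast 0.33
blue y -34 gap from -0.4 to 2.0 contrast 0.36
blue y 34 gap from -0.2 to 1.6 contrast 0.24
blue y 40 gap from -0.2 to 1.8 contrast 0.32
blue y 46 gap from 0.6 to 2.0 contrast 0.51
yellow y -46 gap from 0.4 to 2.6 contrast 0.31
yellow y -40 gap from 0.4 to 2.4 contrast 0.3
yellow y -34 gap from 0.4 to 2.6 contrast 0.38
yellow y 34 gap from -0.4 to 1.8 contrast 0.05
yellow y 40 gap from -0.4 to 2.0 contrast 0.15
yellow y 46 gap from 0.6 to 2.0 contrast 0.51
red y -46 gap from 0.6 to 2.8 contrast 0.31
red y -40 gap from 0.4 to 3.0 contrast 0.38
red y -34 gap from 0.4 to 2.6 contrast 0.35
red y 34 gap from 0.8 to 2.6 contrast 0.27
red y 40 gap from 1.0 to 2.6 contrast 0.34
red y 46 gap from -5.2 to -3.6 contrast 0.61
```

View pics/rect.png

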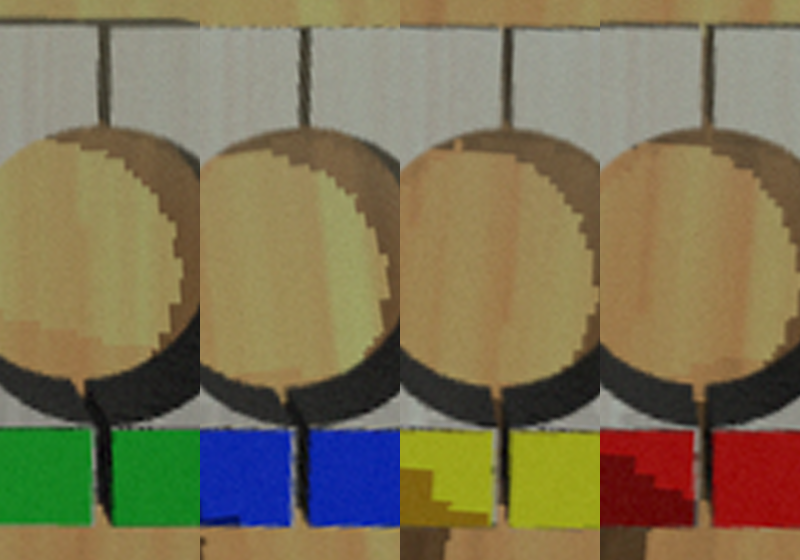

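```bash
python3 - <<'E'
import pickle
from h import *
from rig import viewer,job_done,sensors
c=pickle.load(open("v2.pkl","rb"));P=cloud(c)
m=(P[...,2]>.07)&(P[...,2]<.085)&(abs(P[...,0]-.5)<.08)&(abs(P[...,1])<.08)
print(cv2.minEnclosingCircle(P[m][:,:2].astype(np.float32)))
c=viewer.read_camera("scene"); cv2.imwrite("pics/end.png",c["frame"][:,:,::-1]); P=cloud(c)
E
```

```text
((0.4981181025505066, -0.002064573112875223), 0.04622739180922508)
```

View pics/end.png

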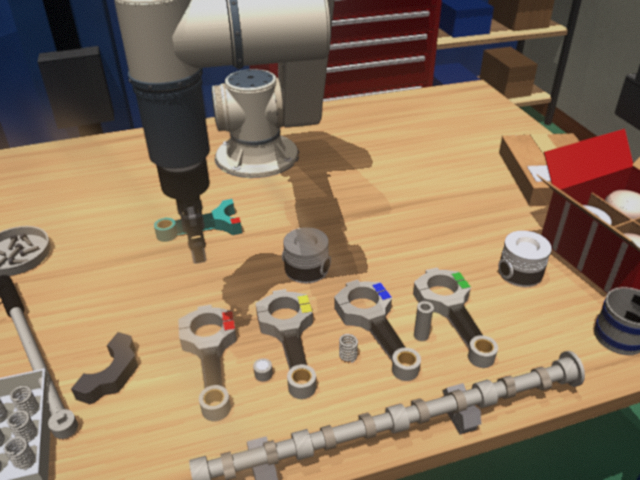

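The scene picture shows all four rods with full circles at (208,330), (285,312), (362,303) and (440,290). The pistons and the decoy stand where they were, and the gripper is clear.

```bash
python3 -c "
from rig import job_done; print(job_done())"
```

```text
the job is handed in; nothing more can be done
None
```

All four caps lie flat against the rods with the matching paint marks, released, and the job was handed in at about 35 s of the 115 s allowed. I gripped each cap by its arch, slid it in from about 20 mm back and corrected it by the wrist camera before letting go.

**Gaps:** on the last wrist views most readings are 1.6–2.6 mm on both shoulders (nominal 2 mm), sides flush and dabs side by side.
- Green reads up to 3.2 mm on its +y side against about 2.5 mm on the other, so its cap may sit up to about 0.5° off square.
- The readings at the outer edge of the +y shoulders (y = 46 mm) were unreliable. For red that reading was plainly wrong.

**Left undisturbed:** piston_a was measured within 0.2 mm of where it started. For piston_b, the turquoise look-alike and the rods I only checked by eye in the final scene picture, and they looked unmoved.

**Forces:** the wrist force peaked at about 11 N in the readings I took, when the blue cap dragged on the bench. I raised it slightly before the final approach. The yellow cap also dragged lightly, at about 7 N, and got the same correction.

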